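# Ratchet the clamp open and pull the block

### The arm

A 7-joint arm with a two-finger parallel gripper is mounted at the origin on a cart in front of the work surface, level with it; the furniture and walls round the work are solid. World frame = base frame: x ahead of the robot, y to its left, z up, the work surface at z = 0. Lengths are in m, angles in rad, forces in N, time in s.
With the tool pointing down it reaches from about 0.425 to 0.875 m from the base axis. Payload 4.7 kg.
Tool frame: the origin (TCP) lies midway between the tips of the shut fingers; the grasp point (between the pads) lies 19 mm behind it (ctrl.grip_depth is the distance from the TCP to the grasp point, in m); x points along the fingers, z is the direction in which the jaws open and shut, and the axes are right-handed (so a half turn about x gives the same grasp; the last joint's range is limited). The gripper opens to 87 mm and grips with 3 to 60 N. Pads are 19 mm wide; open, the fingers measure 117 mm over their backs; the gripper's body (75 mm by 190 mm) begins 51 mm behind the grasp point.
Start: joints at [1.21, 0.321, -0.07, 1.45, 0.023, 1.371, -0.057], TCP at [0.238, -0.605, 0.223] pointing down, gripper open.
Joint ranges: [-2.86, 2.86], [-0.3, 2.09], [-1.38, 1.24], [0.06, 2.45], [-1.56, 4.7], [0.09, 2.05], [-2.69, 2.69]. Speed limits (rad/s): [2.57, 2.57, 3.14, 3.14, 3.14, 3.14, 3.14].

### API

Orientations are given as a rotation vector (axis times angle).
In Python, from bench import telemetry, viewer, workorder, ctrl gives the robot as it stands.
- The arm moves only by the shell command python3 -m creep 'ROWS' [FORCE]. ROWS is JSON, a list of rows, each an object of numbers: "fingers": the opening, from 0 (shut) to 1 (fully open); "x", "y", "z": the shift along the tool's x, y, z in units of 40 mm (1.0 is 40 mm); "twist": the turn about the tool's x in units of 5 degrees (1.0 is 5 degrees). In form: [{"fingers": .., "x": .., "y": .., "z": .., "twist": ..}, ...]. A call has 1 to 20 rows; each row is the pose to reach, as a shift and turn from the pose commanded when the call began, along the tool's axes at that moment; what a row does not reach only later rows make up. A row lasts 1/12 s, in which the tool goes at most 41.7 mm and 7.16 degrees, less where a joint would pass 70% of its speed; a pose out of reach is approached as far as the arm can. A call with a gripper value outside its range is refused whole. The fingers move at their own pace and stop on an object; FORCE is the grip in N (left out, the last holds). Time passes only in rows, so rows that repeat a pose let the fingers close. It gives the time, the measured TCP pose, the force and the opening at its end, in the units of the state.
- telemetry.get_state(): the state, without advancing time (a new reading comes with each control period).
- viewer.get_image(name): name is "scene" or "top" or "wrist"; returns a dict with "pixels" (400x640x3 uint8, red, green, blue), "z_map" (400x640 float32, m along the optical axis (not along the pixel's ray), 0 where there is no reading), "K" (3x3 intrinsics, pixels), "xyz" and "attitude" of the camera in the world. Camera axes: x right, y up, looking along -z (the intrinsics and any distortion apply to the point x, -y, -z); pixel columns grow to the right and rows downward; lengths in m; the calibration is good to about 2 mm. A picture is of the moment at which its call begins.
- workorder.close_job(): hands the job in, once; it reports no verdict.
The state is a dict: "time": time; "joint_positions": joint angles; "qd": joint speeds; "joint_torque": joint torques, N m; "position": TCP position; "tool_rot": TCP orientation; "ft_force": force on the tool from outside, world axes, zero at the start; "torque": the same for the moment, N m; "grip_width": opening from 0.0 (shut) to 1.0 (fully open).
Only numpy, scipy, OpenCV 4.12 (cv2) and the standard library are available. Lean on these libraries where they do the work, as an engineer would, in place of code of your own. Each camera call takes 0.05 s, during which the arm holds its last target.

### The job

A steel block is held down in the narrow gap of the clamping fixture by a sliding keeper bar. Unscrew the clamp all the way to its stop by working the spokes of its cross handle counterclockwise in short back-and-forth swings in the open half below the cover, then pull the block up out of the gap by its exposed top edge and set it down gently, standing upright inside the aluminium tray. Leave everything else on the bench where it is and let go of everything at the end.

Things in the scene. Friction and masses are not known exactly. Their poses are not given: they have to be found in the camera images.
- hub (a point): Hub of the cross handle, on the screw axis, in the spokes' plane. Frame fixed to the inclined face: z out of the face (30 deg from vertical, leaning to the fixture's front), x up the slope, y left. Four steel spokes at right angles, 12 mm thick, 66 mm from axis to the centre of an 18 mm black end ball. Hub radius 18 mm, top 13 mm above the spoke plane. Face plate 30 mm below it, 172 mm square
- cover_edge (a point): Middle of the open front edge of the dark half cover, on its top; same axes as hub, 20 mm above the spoke plane. From this edge the cover (4 mm thick, screw heads 3 mm higher) goes 86 mm up the slope, 86 mm to each side, with side and back walls down to the face. Spokes pass freely under it, fingers cannot: only the half down the slope (hub x below 0) is open to the tool
- guard_top (a point): Middle of the top bar of the steel bar guard that stands on the half cover; same axes as hub, in which it lies at x +50, z +150 mm. The guard is a hoop of 10 mm tube 120 mm wide (y), with rungs 40 and 80 mm below its top, standing straight out of the cover, so that it leans over the handle: a tool pointing straight down at the spokes strikes it; one held along the screw axis clears it
- screw (a joint): Turn of the clamp screw, rad: 0 tightened, grows counterclockwise seen from above the face (about +z of hub), 4.5 = unscrewed, at its stop. At value q the spokes point at angles q, q + pi/2, q + pi and q + 3 pi/2, counterclockwise from +x of hub. Starts between 0 and 0.7. Friction 0.2 N m, no spring, stays where it is left
- keeper (a joint): Travel of the keeper bar, m, driven by the screw in proportion: 0.042 at 4.5 rad. The bar, 14 mm wide and 10 mm thick, lies 1.5 mm above the block's top; tightened, it covers the 24 mm of the block's length nearest to the inclined housing; fully unscrewed, it is 18 mm clear of the block
- fixture: Clamping fixture, fixed, base plate 170 x 315 x 12 mm. Origin on the bench; x to its rear (away from the robot at yaw 0), y left, z up. Inclined housing with the screw: y -11 to 161 mm, up to 150 mm high, with the bar guard 245 mm; hub is at x -15, y 75, z 84 mm. Keeper guide: x 2 to 38, y -36 to -10, top z 102 mm. The slot station is on the right (gap)
- gap (a point): Middle of the gap that holds the block, level with the tops of the aluminium jaws, 54 mm above the bench; axes as fixture. The gap is 23 mm wide (x), 96 mm long (y) and 42 mm deep; the jaws are 16 mm thick and 112 mm long
- block_mid (a point): Centre (half-way up) of the steel block, 20 (x) x 90 (y) x 70 (z) mm, about 0.3 kg. It stands in the fixture's gap with its 90 mm along the gap; its top is 82 mm above the bench and its uppermost 28 mm stand clear of the jaws
- tray_in (a point): Centre of the inner floor of the open aluminium tray, which is fixed to the bench: outside 190 (x) x 120 (y) x 22 mm high, walls 4 mm. x along its length. The parts pot stands in the half with negative x; the other part is free
- pot_mid (a point): Middle (15 mm up) of the screw-top parts pot with the dark blue lid in the tray, 43 mm wide, 31 mm high. To be left alone
- drive_box: White drive box with dial and rocker switch, 90 x 164 x 79 mm with its plugs, loose. Origin under its centre. To be left alone
- loupe: Black watchmaker's loupe, 38 mm wide, 30 mm high, loose. Origin under its centre. To be left alone
- bottle: Tea bottle, 62 mm wide, 178 mm high, loose, upright. Origin under its centre. To be left alone
- adapter: Black mains adapter, 47 x 103 x 40 mm, loose. Origin under its centre, y along its length. To be left alone
- pouch: Pink pencil pouch, 60 x 202 x 39 mm, loose, y along its length. Origin under its centre. To be left alone
Mind the look-alikes: they are no part of the job. Leave any green look-alike of the part that bears block_mid alone.

How it is judged:
By the outcome, as a careful person would: the job done as asked, in the order asked, and still so for the second after the job is handed in, with the robot touching nothing.
It also fails if it takes over 72 s, if anything falls off the work surface, if the arm or the gripper's body presses on something with over 40 N, if the wrist force passes 120 N, or if a joint passes its speed limit or range.

## Working session

There is one attempt and no reset: what is moved stays moved. The work goes in short steps, Python scripts to look and compute and a shell command to move; the robot and the scene stay as the last step left them, time stands still between calls to the robot, and variables do not carry over. Pictures are saved under pics/ and viewed, and the job is handed in when it is done.

```bash
ls; mkdir -p pics; python3 - <<'E'
from bench import telemetry, viewer, ctrl
import cv2
s=telemetry.get_state(); print(s); print(ctrl.grip_depth)
for n in ["scene","top","wrist"]:
    d=viewer.get_image(n); cv2.imwrite(f"pics/{n}0.png",d["pixels"][:,:,::-1])
    print(n,d["K"],d["xyz"],d["attitude"],[k for k in d])
E
```

```text
pics
{'time': 0.0, 'joint_positions': array([ 1.21013062,  0.32183846, -0.07010803,  1.45165316,  0.02259465,
        1.37075883, -0.0568889 ]), 'qd': array([-0.00042028,  0.00038536, -0.00106465, -0.00124149, -0.00128555,
       -0.00011261,  0.0018504 ]), 'joint_torque': array([ 5.74469232e-04, -4.91284740e+01, -4.03621383e-01, -3.12527883e+01,
       -6.39656698e-02,  4.37753170e-02,  1.75606178e-04]), 'position': array([ 0.23771062, -0.60440311,  0.22146259]), 'tool_rot': array([ 0.92983893,  1.36515896, -0.92821531]), 'ft_force': array([ 0.22325845, -0.20577195,  0.38852309]), 'torque': array([-0.00172455, -0.04333698,  0.01397228]), 'grip_width': 0.9972099330460527}
0.0187
scene [[435.47279192   0.         315.86841381]
 [  0.         435.47279192 200.93025122]
 [  0.           0.           1.        ]] [-0.22957992  0.64678848  0.77791976] [ 0.53766968 -1.11936659 -1.98186124] ['pixels', 'z_map', 'K', 'xyz', 'attitude']
top [[501.204148     0.         313.51635774]
 [  0.         501.204148   206.61722122]
 [  0.           0.           1.        ]] [ 0.30033924 -0.00758312  1.47490332] [ 0.1591496  -0.15811179 -1.56409809] ['pixels', 'z_map', 'K', 'xyz', 'attitude']
wrist [[329.20634734   0.         317.4287517 ]
 [  0.         329.20634734 203.22195604]
 [  0.           0.           1.        ]] [ 0.31553941 -0.57222744  0.38354585] [-0.27141454  0.18737169 -1.1847654 ] ['pixels', 'z_map', 'K', 'xyz', 'attitude']
```

View pics/scene0.png

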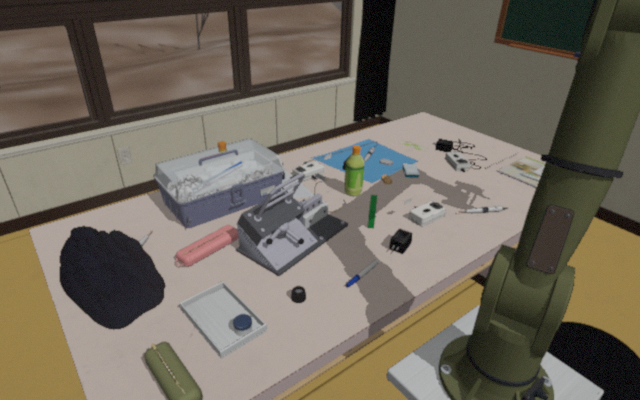

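View pics/top0.png

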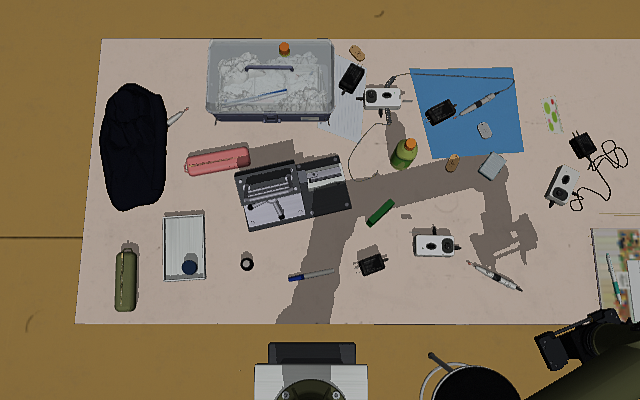

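View pics/wrist0.png

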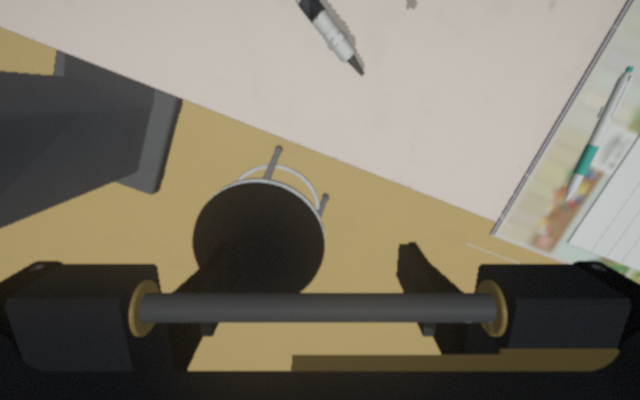

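```bash
cat > h.py <<'E'
import numpy as np, cv2
from scipy.spatial.transform import Rotation as R
from bench import telemetry, viewer, ctrl
def grab(n):
    return viewer.get_image(n)
def cloud(d):
    z=d["z_map"];K=d["K"];v,u=np.mgrid[:400,:640]
    p=np.stack([(u-K[0,2])/K[0,0]*z,-(v-K[1,2])/K[1,1]*z,-z],-1)
    return p@R.from_rotvec(d["attitude"]).as_matrix().T+d["xyz"]
def proj(d,P):
    c=(np.atleast_2d(P)-d["xyz"])@R.from_rotvec(d["attitude"]).as_matrix()
    K=d["K"]; return np.stack([K[0,2]+K[0,0]*c[:,0]/-c[:,2],K[1,2]+K[1,1]*-c[:,1]/-c[:,2]],-1)
def crop(d,u0,v0,u1,v1,s,name):
    im=d["pixels"][v0:v1,u0:u1,::-1]
    im=cv2.resize(im,None,fx=s,fy=s,interpolation=cv2.INTER_CUBIC); cv2.imwrite("pics/"+name,im)
def st():
    s=telemetry.get_state();M=R.from_rotvec(s["tool_rot"]).as_matrix();return s,np.array(s["position"]),M
E
python3 - <<'E'
from h import *
import pickle
for n in ["top","scene"]:
    d=grab(n); pickle.dump(d,open(n+".pkl","wb"))
    if n=="top": crop(d,220,140,370,240,5,"top_c.png"); crop(d,150,200,270,290,6,"top_tray.png")
    else: crop(d,225,160,355,270,6,"scene_c.png")
    c=cloud(d)
    if n=="top":
        for u,v in [(240,195),(350,210),(300,250),(420,300),(166,215),(270,190),(320,175),(325,170),(330,190)]: print(u,v,c[v,u].round(4))
E
```

```text
240 195 [0.6112 0.1977 0.1176]
350 210 [ 0.5918 -0.1158  0.0019]
300 250 [0.4715 0.0333 0.0019]
420 300 [ 0.3269 -0.3144  0.0018]
166 215 [ 0.5773  0.4364 -0.0041]
270 190 [0.6035 0.1063 0.2096]
320 175 [ 0.6783 -0.0251  0.0824]
325 170 [ 0.6907 -0.0393  0.0915]
330 190 [ 0.6516 -0.056   0.0092]
```

View pics/top_c.png

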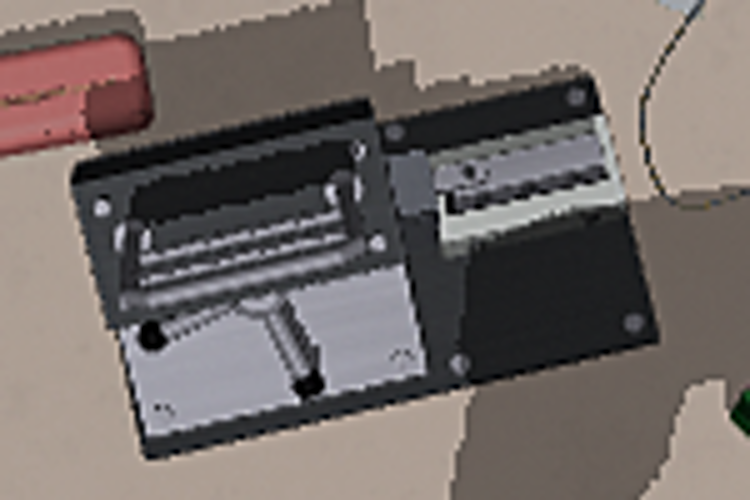

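View pics/scene_c.png

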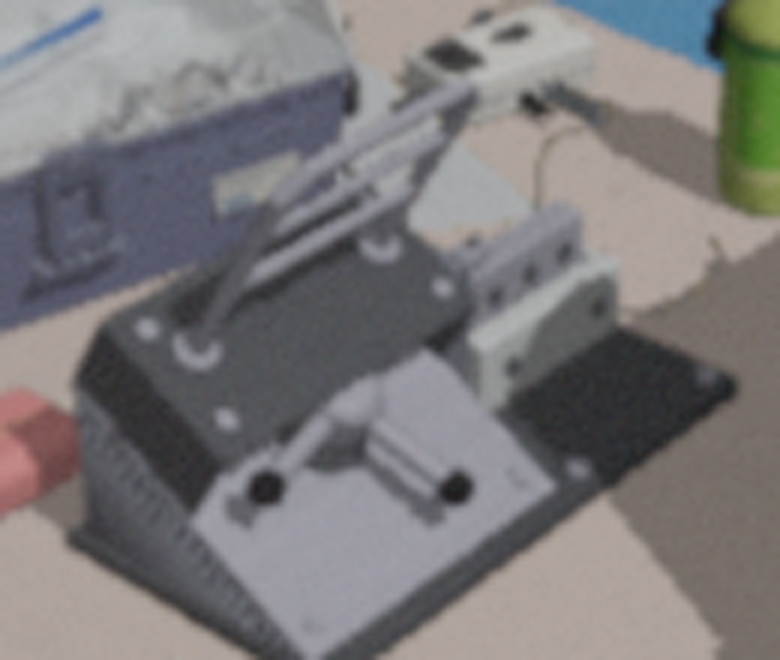

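View pics/top_tray.png

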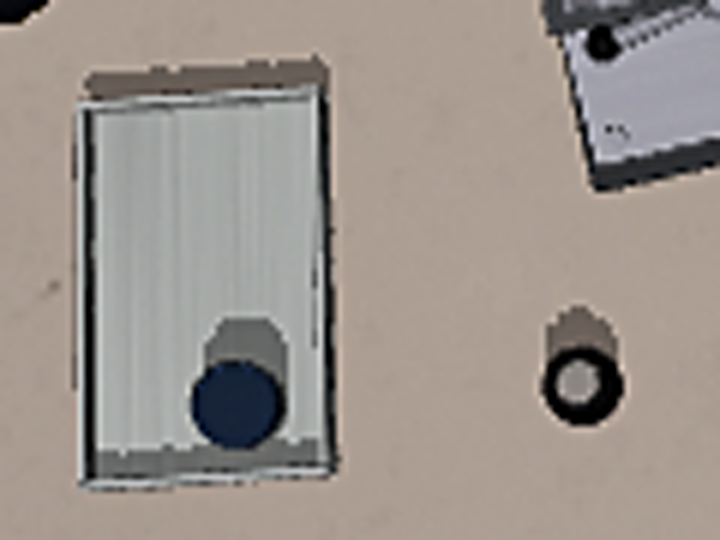

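```bash
cat >> h.py <<'E'
s3,c3=.5,np.sqrt(.75)
HR=np.array([[c3,0,-s3],[0,1,0],[s3,0,c3]])  # columns hub axes in fixture
HO=np.array([-.015,.075,.084])
def Rz(a): return R.from_euler('z',a).as_matrix()
def f2w(F,P): return np.atleast_2d(P)@Rz(F[2]).T+np.array([F[0],F[1],0])
def h2w(F,P): return f2w(F,np.atleast_2d(P)@HR.T+HO)
def ball(q,k,r=.066,z=0): a=q+k*np.pi/2; return np.array([r*np.cos(a),r*np.sin(a),z])
E
cat > fit.py <<'E'
from h import *
import pickle
from scipy.optimize import least_squares
T=pickle.load(open("top.pkl","rb"));S=pickle.load(open("scene.pkl","rb"))
t=lambda a,b:np.array([220+(a+.5)/5-.5,140+(b+.5)/5-.5]); s=lambda a,b:np.array([225+(a+.5)/6-.5,160+(b+.5)/6-.5])
def res(p):
    F=p[:3];q=p[3];ox,oy=p[4:]
    r=[]
    for k,tp,sp in [(1,(153,335),(266,489)),(2,(309,385),(456,488))]:
        P=h2w(F,ball(q,k)); r+=[proj(T,P)[0]-t(*tp),proj(S,P)[0]-s(*sp)]
    for P,tp in [((ox-.085,oy+.1575,.012),(150,456)),((ox-.085,oy-.1575,.012),(658,342)),((ox+.085,oy-.1575,.012),(595,75))]:
        r.append(proj(T,f2w(F,P))[0]-t(*tp))
    r.append(proj(S,f2w(F,(ox-.085,oy-.1575,.012)))[0]-s(735,385))
    return np.concatenate(r)
o=least_squares(res,[.65,.05,.2,.3,0,0],loss='soft_l1')
print(o.x.round(4)); print(o.fun.reshape(-1,2).round(2))
F=o.x[:3]
for n,P in [("hub",h2w(F,(0,0,0))),("gap?",None)]:
    if P is not None: print(n,P.round(4))
E
python3 fit.py; python3 - <<'E'
from h import *
import pickle
T=pickle.load(open("top.pkl","rb"))
c=cloud(T)
np.set_printoptions(linewidth=250,suppress=True)
# heights on slot station
print((c[160:190:1,298:348:2,2]*1000).round().astype(int))
E
```

```text
[0.6447 0.043  0.2231 0.2334 0.0018 0.0093]
[[ 0.45  0.12]
 [-0.24  0.11]
 [ 0.18 -0.09]
 [-0.23  0.42]
 [-1.79  0.13]
 [ 0.4  -0.14]
 [-0.13 -0.13]
 [ 0.77 -0.78]]
hub [[0.6135 0.1129 0.084 ]]
[[  -4   -4   -3   -1   -5   -2    2    2    9   16    8   12   12   10    8   13    8   11   17   12   13  -10    3    1   -3]
 [  -4   -1   -6    1   -1   -4    9   11   14   13    9   14   12   21   15    7   13   12   15   17   14    1   -1   -2   -1]
 [  -1   -3   -1    1    6   12    2   14    6   12    8   10   14    5   12   13   13   15    7   10    6    1   -2    0   -3]
 [  -1    3    9   12    7   11   13    8   12   12   12    8   11    9   12    7   15   13    8    6   52   57    3   -7   -2]
 [  11    9    8   12    5    6   10   18   10   13   12    6   13   10   11    7   17   12   58   52   56   52   -6    2   -2]
 [  19   13   13    1   13    7    9    9   14    8   13    6   14   14    8   11   52   54   52   51   51   49   -6   -2   -3]
 [   8   12   11   16    9   15    9   10    9   11    6   10   14   54   54   57   51   52   49   52   55   51    5    4    4]
 [  16   1
[... 2234 characters left out ...]
 54   49   44   40   33   30   30   17    7   11    7   -4]
 [ 108   74   72   64   58   49   54   50   47   58   47   53   57   49   41   35   26   23   15   12   15   12   10   13    3]
 [ 107   58   53   53   40   57   51   51   48   52   48   49   32   30   27   19   19   13   12   14    8   12   11   11   11]
 [ 107   52   40   33   37   58   47   51   46   43   36   21   32   23   11   11   11   12   10    4   13   10   13   12   10]
 [ 112  107   30   27   22   49   46   41   38   41   26   17   13   13   12   11   14    7   15    4   11    8   16    6   19]
 [ 105  105   15   16    9   39   38   32   33   20   10   10   11   11    8   16   11   10    6   12   12   11    8    8   15]]
```

```bash
python3 - <<'E'
from h import *
import pickle
T=pickle.load(open("top.pkl","rb"))
S=pickle.load(open("scene.pkl","rb"))
c=cloud(T); F=(.6447,.043,.2231)
g=(c-np.array([F[0],F[1],0]))@Rz(F[2])
# top-height samples in fixture frame
def show(lo,hi,xr,yr,lab,d=g):
    m=(d[...,2]>lo)&(d[...,2]<hi)&(d[...,0]>xr[0])&(d[...,0]<xr[1])&(d[...,1]>yr[0])&(d[...,1]<yr[1])
    p=d[m]*1000
    print(lab,len(p),np.percentile(p,[1,50,99],axis=0).round(1).tolist()) 
show(.075,.088,(-.06,.1),(-.2,-.03),"block")
show(.046,.058,(-.06,.1),(-.2,-.03),"jaws")
show(.088,.098,(-.06,.1),(-.2,-.03),"keeper")
show(.097,.108,(-.06,.1),(-.06,-.0),"guide")
# block top per column of y
m=(g[...,2]>.074)&(g[...,2]<.09)&(g[...,1]<-.04)&(g[...,1]>-.2)&(g[...,0]>-.03)&(g[...,0]<.06)
p=g[m]*1000
for y in range(-160,-40,10):
    k=p[(p[:,1]>y)&(p[:,1]<=y+10)]
    if len(k): print(y,len(k),k[:,0].min().round(1),k[:,0].max().round(1),np.median(k[:,2]).round(1))
vis=cv2.resize(T["pixels"][140:240,220:370,::-1],None,fx=5,fy=5,interpolation=cv2.INTER_CUBIC)
sv=cv2.resize(S["pixels"][160:270,225:355,::-1],None,fx=6,fy=6,interpolation=cv2.INTER_CUBIC)
def poly(P,col):
    for im,d,o,s in((vis,T,(220,140),5),(sv,S,(225,160),6)):
        q=((proj(d,P)-o+.5)*s).astype(np.int32); cv2.polylines(im,[q],True,col,1)
rect=lambda x0,x1,y0,y1,z:[(x0,y0,z),(x1,y0,z),(x1,y1,z),(x0,y1,z)]
poly(f2w(F,rect(.002,.038,-.036,-.010,.102)),(0,0,255))
poly(h2w(F,rect(0,.086,-.086,.086,.020)),(0,255,0))
poly(h2w(F,rect(-.086,.086,-.086,.086,-.03)),(255,255,0))
poly(h2w(F,[(.05,-.06,.15),(.05,.06,.15)]),(255,0,255))
cv2.imwrite("pics/ov.png",vis);cv2.imwrite("pics/ovs.png",sv)
E
```

```text
block 179 [[11.5, -132.8, 75.4], [20.7, -96.2, 81.0], [32.8, -42.4, 87.2]]
jaws 372 [[-5.5, -142.5, 46.4], [9.6, -90.1, 52.3], [49.9, -34.0, 57.7]]
keeper 58 [[5.9, -75.8, 88.9], [19.8, -48.2, 93.0], [33.7, -30.6, 97.9]]
guide 124 [[-22.8, -53.7, 97.1], [18.1, -19.4, 101.8], [74.9, -0.5, 107.3]]
-140 9 12.4 28.9 81.2
-130 25 13.1 33.4 79.2
-120 23 11.2 32.5 81.1
-110 23 13.1 33.5 78.7
-100 26 11.6 31.1 82.9
-90 23 13.0 32.7 79.6
-80 25 13.0 31.4 79.9
-70 13 11.7 31.4 81.0
-60 12 11.3 29.6 84.4
-50 12 11.9 27.8 86.3
```

View pics/ov.png

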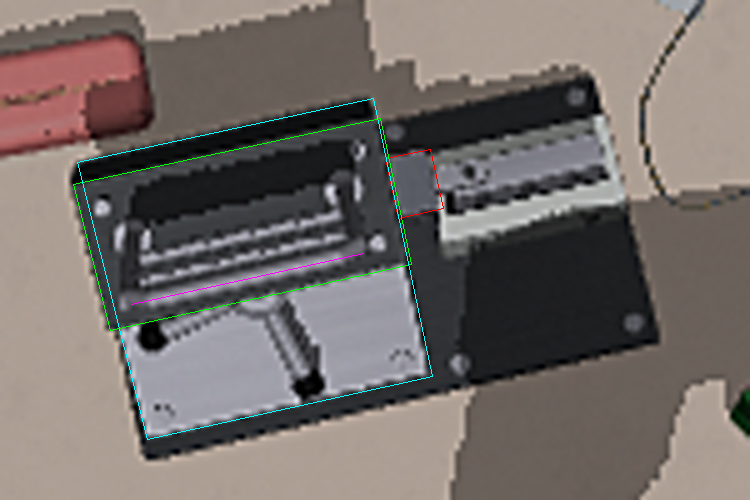

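View pics/ovs.png

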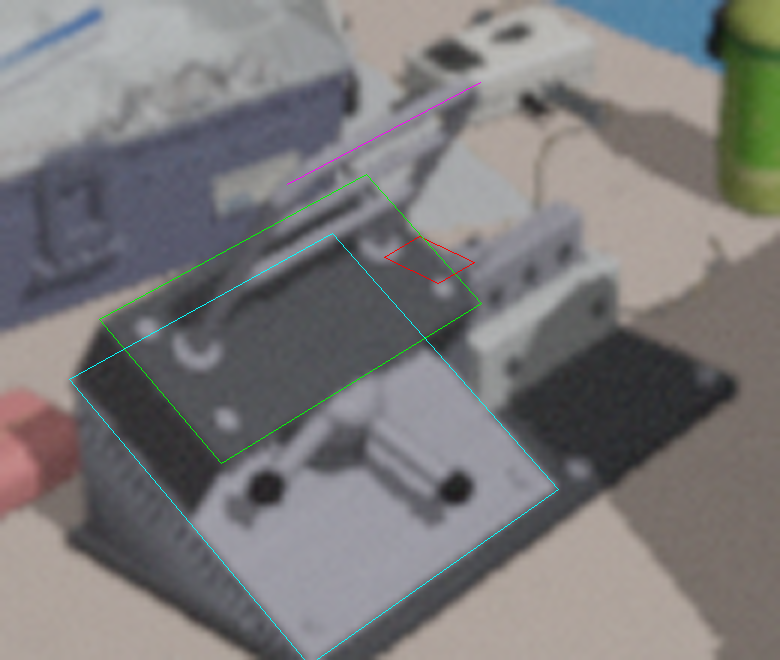

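```bash
python3 -m creep '[{"x":-8.2,"y":12.1,"z":-12.8,"twist":1.7},{"x":-8.2,"y":12.1,"z":-12.8,"twist":1.7},{"x":-8.2,"y":12.1,"z":-12.8,"twist":1.7},{"x":-8.2,"y":12.1,"z":-12.8,"twist":1.7},{"x":-8.2,"y":12.1,"z":-12.8,"twist":1.7},{"x":-8.2,"y":12.1,"z":-12.8,"twist":1.7},{"x":-8.2,"y":12.1,"z":-12.8,"twist":1.7},{"x":-8.2,"y":12.1,"z":-12.8,"twist":1.7},{"x":-8.2,"y":12.1,"z":-12.8,"twist":1.7},{"x":-8.2,"y":12.1,"z":-12.8,"twist":1.7},{"x":-8.2,"y":12.1,"z":-12.8,"twist":1.7},{"x":-8.2,"y":12.1,"z":-12.8,"twist":1.7},{"x":-8.2,"y":12.1,"z":-12.8,"twist":1.7},{"x":-8.2,"y":12.1,"z":-12.8,"twist":1.7},{"x":-8.2,"y":12.1,"z":-12.8,"twist":1.7},{"x":-8.2,"y":12.1,"z":-12.8,"twist":1.7},{"x":-8.2,"y":12.1,"z":-12.8,"twist":1.7},{"x":-8.2,"y":12.1,"z":-12.8,"twist":1.7},{"x":-8.2,"y":12.1,"z":-12.8,"twist":1.7},{"x":-8.2,"y":12.1,"z":-12.8,"twist":1.7}]'
cat > s.py <<'E'
from h import *
s,p,M=st(); print(s["time"],p.round(4),"x",M[:,0].round(3),"y",M[:,1].round(3),"z",M[:,2].round(3)); print("q",s["joint_positions"].round(3),"F",s["ft_force"].round(1),"w",round(s["grip_width"],3))
E
python3 s.py
```

```text
0.25 [ 0.2379 -0.6047  0.2221] x [-0.     0.001 -1.   ] y [ 0.931  0.366 -0.   ] z [ 0.366 -0.931 -0.001]
q [ 1.21   0.321 -0.07   1.451  0.023  1.371 -0.057] F [ 0.6  0.4 -0. ] w 1.002$[0]: bad value
```

```bash
python3 -m creep '[{"fingers":1,"x":-8.2,"y":12.1,"z":-12.8,"twist":1.7},{"fingers":1,"x":-8.2,"y":12.1,"z":-12.8,"twist":1.7},{"fingers":1,"x":-8.2,"y":12.1,"z":-12.8,"twist":1.7},{"fingers":1,"x":-8.2,"y":12.1,"z":-12.8,"twist":1.7},{"fingers":1,"x":-8.2,"y":12.1,"z":-12.8,"twist":1.7},{"fingers":1,"x":-8.2,"y":12.1,"z":-12.8,"twist":1.7},{"fingers":1,"x":-8.2,"y":12.1,"z":-12.8,"twist":1.7},{"fingers":1,"x":-8.2,"y":12.1,"z":-12.8,"twist":1.7},{"fingers":1,"x":-8.2,"y":12.1,"z":-12.8,"twist":1.7},{"fingers":1,"x":-8.2,"y":12.1,"z":-12.8,"twist":1.7},{"fingers":1,"x":-8.2,"y":12.1,"z":-12.8,"twist":1.7},{"fingers":1,"x":-8.2,"y":12.1,"z":-12.8,"twist":1.7},{"fingers":1,"x":-8.2,"y":12.1,"z":-12.8,"twist":1.7},{"fingers":1,"x":-8.2,"y":12.1,"z":-12.8,"twist":1.7},{"fingers":1,"x":-8.2,"y":12.1,"z":-12.8,"twist":1.7},{"fingers":1,"x":-8.2,"y":12.1,"z":-12.8,"twist":1.7},{"fingers":1,"x":-8.2,"y":12.1,"z":-12.8,"twist":1.7},{"fingers":1,"x":-8.2,"y":12.1,"z":-12.8,"twist":1.7},{"fingers":1,"x":-8.2,"y":12.1,"z":-12.8,"twist":1.7},{"fingers":1,"x":-8.2,"y":12.1,"z":-12.8,"twist":1.7}]'; echo
python3 s.py
```

```text
time: 1.92
position: [0.5017, 0.0551, 0.5521]
tool_rot: [1.037, 1.312, -1.029]
ft_force: [0.3, 0.4, 0.3]
grip_width: 1.003

1.9167 [0.5017 0.0551 0.5521] x [ 0.003  0.004 -1.   ] y [0.972 0.235 0.004] z [ 0.235 -0.972 -0.003]
q [ 0.508  0.118 -0.773  1.068  0.086  1.984 -1.56 ] F [0.3 0.4 0.3] w 1.003
```

```bash
python3 -m creep '[{"fingers":0,"x":-1,"y":0,"z":0,"twist":0},{"fingers":0,"x":-2,"y":0,"z":0,"twist":0},{"fingers":0,"x":-3,"y":0,"z":0,"twist":0},{"fingers":0,"x":-4,"y":0,"z":0,"twist":0},{"fingers":0,"x":-5,"y":0,"z":0,"twist":0}]'; echo
python3 s.py
```

```text
time: 2.33
position: [0.5033, 0.047, 0.5865]
tool_rot: [1.048, 1.296, -1.034]
ft_force: [1.0, -0.2, 0.2]
grip_width: 0.71

2.3333 [0.5033 0.047  0.5865] x [ 0.014 -0.    -1.   ] y [0.975 0.222 0.013] z [ 0.222 -0.975  0.003]
q [-0.241  0.096  0.109  0.988 -0.009  2.044 -1.484] F [ 1.  -0.2  0.2] w 0.71
```

```bash
python3 -m creep '[{"fingers":0,"x":-5,"y":0,"z":0,"twist":0},{"fingers":0,"x":-5,"y":0,"z":0,"twist":0},{"fingers":0,"x":-5,"y":0,"z":0,"twist":0},{"fingers":0,"x":-5,"y":0,"z":0,"twist":0}]'; echo
python3 s.py
```

```text
time: 2.67
position: [0.4972, 0.0467, 0.6161]
tool_rot: [1.072, 1.257, -0.997]
ft_force: [0.8, -0.6, 0.5]
grip_width: 0.404

2.6667 [0.4972 0.0467 0.6161] x [ 0.066  0.005 -0.998] y [0.973 0.222 0.066] z [ 0.222 -0.975  0.009]
q [-0.738  0.075  0.668  0.963 -0.053  2.053 -1.445] F [ 0.8 -0.6  0.5] w 0.404
```

```bash
python3 -m creep '[{"fingers":0,"x":1,"y":0,"z":0,"twist":0},{"fingers":0,"x":2,"y":0,"z":0,"twist":0},{"fingers":0,"x":2.5,"y":0,"z":0,"twist":0},{"fingers":0,"x":2.5,"y":0,"z":0,"twist":0}]'; echo
python3 s.py
```

```text
time: 3.0
position: [0.5022, 0.0478, 0.5103]
tool_rot: [1.065, 1.265, -1.003]
ft_force: [-0.2, 0.2, 0.6]
grip_width: 0.093

3.0 [0.5022 0.0478 0.5103] x [ 0.056  0.004 -0.998] y [0.973 0.224 0.055] z [ 0.224 -0.975  0.009]
q [-0.782 -0.035  0.611  1.279  0.027  1.836 -1.508] F [-0.2  0.2  0.6] w 0.093
```

```bash
python3 -m creep '[{"fingers":0,"x":-1,"y":0,"z":-0.8,"twist":0},{"fingers":0,"x":-1.5,"y":0,"z":-1.6,"twist":0},{"fingers":0,"x":-10,"y":1,"z":-1.6,"twist":0},{"fingers":0,"x":-10,"y":1,"z":-1.6,"twist":0},{"fingers":0,"x":-10,"y":1,"z":-1.6,"twist":0},{"fingers":0,"x":-10,"y":1,"z":-1.6,"twist":0},{"fingers":0,"x":-10,"y":1,"z":-1.6,"twist":0},{"fingers":0,"x":-10,"y":1,"z":-1.6,"twist":0},{"fingers":0,"x":-10,"y":1,"z":-1.6,"twist":0},{"fingers":0,"x":-10,"y":1,"z":-1.6,"twist":0}]'; echo
python3 s.py
```

```text
time: 3.83
position: [0.4903, 0.1109, 0.6393]
tool_rot: [1.097, 1.225, -0.957]
ft_force: [-0.2, 0.2, -0.4]
grip_width: 0.005

3.8333 [0.4903 0.1109 0.6393] x [ 0.115  0.016 -0.993] y [0.968 0.223 0.116] z [ 0.224 -0.975  0.01 ]
q [-0.963  0.075  0.772  0.918 -0.052  2.053 -1.567] F [-0.2  0.2 -0.4] w 0.005
```

```bash
python3 -m creep '[{"fingers":0,"x":-10,"y":0,"z":0,"twist":0},{"fingers":0,"x":-10,"y":0,"z":0,"twist":0},{"fingers":0,"x":-10,"y":0,"z":0,"twist":0},{"fingers":0,"x":-10,"y":0,"z":0,"twist":0},{"fingers":0,"x":-10,"y":0,"z":0,"twist":0},{"fingers":0,"x":-10,"y":0,"z":0,"twist":0},{"fingers":0,"x":-10,"y":0,"z":0,"twist":0},{"fingers":0,"x":-10,"y":0,"z":0,"twist":0},{"fingers":0,"x":-10,"y":0,"z":0,"twist":0},{"fingers":0,"x":-10,"y":0,"z":0,"twist":0}]'; echo
python3 s.py
```

```text
time: 4.67
position: [0.4772, 0.1059, 0.6658]
tool_rot: [1.129, 1.187, -0.918]
ft_force: [-0.1, -0.1, -0.2]
grip_width: 0.004

4.6667 [0.4772 0.1059 0.6658] x [ 0.168  0.029 -0.985] y [0.961 0.218 0.17 ] z [ 0.22  -0.975  0.009]
q [-1.462  0.025  1.241  0.91  -0.016  2.053 -1.58 ] F [-0.1 -0.1 -0.2] w 0.004
```

```bash
python3 -m creep '[{"fingers":0,"x":-10,"y":-5,"z":0,"twist":0},{"fingers":0,"x":-10,"y":-5,"z":0,"twist":0},{"fingers":0,"x":-10,"y":-5,"z":0,"twist":0},{"fingers":0,"x":-10,"y":-5,"z":0,"twist":0},{"fingers":0,"x":-10,"y":-5,"z":0,"twist":0},{"fingers":0,"x":-10,"y":-5,"z":0,"twist":0},{"fingers":0,"x":-10,"y":-5,"z":0,"twist":0},{"fingers":0,"x":-10,"y":-5,"z":0,"twist":0}]'; echo
python3 s.py
```

```text
time: 5.33
position: [0.4449, 0.0883, 0.6865]
tool_rot: [1.156, 1.163, -0.879]
ft_force: [-0.0, -0.5, 0.5]
grip_width: 0.001

5.3333 [0.4449 0.0883 0.6865] x [ 0.21   0.047 -0.976] y [0.952 0.217 0.216] z [ 0.222 -0.975  0.001]
q [-0.557 -0.055  0.266  0.925  0.034  2.053 -1.618] F [-0.  -0.5  0.5] w 0.001
```

```bash
python3 -m creep '[{"fingers":0,"x":-10,"y":7,"z":-0.5,"twist":0},{"fingers":0,"x":-10,"y":7,"z":-0.5,"twist":0},{"fingers":0,"x":-10,"y":7,"z":-0.5,"twist":0},{"fingers":0,"x":-10,"y":7,"z":-0.5,"twist":0},{"fingers":0,"x":-10,"y":7,"z":-0.5,"twist":0},{"fingers":0,"x":-10,"y":7,"z":-0.5,"twist":0},{"fingers":0,"x":-10,"y":7,"z":-0.5,"twist":0},{"fingers":0,"x":-10,"y":7,"z":-0.5,"twist":0}]'; echo
python3 s.py
```

```text
time: 6.0
position: [0.5216, 0.1157, 0.7089]
tool_rot: [1.18, 1.128, -0.839]
ft_force: [0.9, 0.2, -0.3]
grip_width: 0.004

6.0 [0.5216 0.1157 0.7089] x [ 0.26   0.058 -0.964] y [0.94  0.215 0.266] z [ 0.223 -0.975  0.002]
q [-0.626  0.129  0.461  0.702 -0.078  2.053 -1.567] F [ 0.9  0.2 -0.3] w 0.004
```

```bash
python3 -m creep '[{"fingers":0,"x":-15,"y":6,"z":0,"twist":0},{"fingers":0,"x":-15,"y":6,"z":0,"twist":0},{"fingers":0,"x":-15,"y":6,"z":0,"twist":0},{"fingers":0,"x":-15,"y":6,"z":0,"twist":0},{"fingers":0,"x":-15,"y":6,"z":0,"twist":0},{"fingers":0,"x":-15,"y":6,"z":0,"twist":0},{"fingers":0,"x":-15,"y":6,"z":0,"twist":0},{"fingers":0,"x":-15,"y":6,"z":0,"twist":0},{"fingers":0,"x":-15,"y":6,"z":0,"twist":0},{"fingers":0,"x":-15,"y":6,"z":0,"twist":0},{"fingers":0,"x":-15,"y":6,"z":0,"twist":0},{"fingers":0,"x":-15,"y":6,"z":0,"twist":0}]'; echo
python3 s.py
```

```text
time: 7.0
position: [0.5225, 0.1167, 0.7345]
tool_rot: [1.206, 1.092, -0.796]
ft_force: [-0.6, 0.9, -0.4]
grip_width: 0.001

7.0 [0.5225 0.1167 0.7345] x [ 0.311  0.07  -0.948] y [0.924 0.212 0.318] z [ 0.223 -0.975  0.001]
q [-0.614  0.133  0.455  0.644 -0.083  2.053 -1.568] F [-0.6  0.9 -0.4] w 0.001
```

```bash
python3 -m creep '[{"fingers":0,"x":-15,"y":10,"z":0,"twist":0},{"fingers":0,"x":-15,"y":10,"z":0,"twist":0},{"fingers":0,"x":-15,"y":10,"z":0,"twist":0},{"fingers":0,"x":-15,"y":10,"z":0,"twist":0},{"fingers":0,"x":-15,"y":10,"z":0,"twist":0},{"fingers":0,"x":-15,"y":10,"z":0,"twist":0},{"fingers":0,"x":-15,"y":10,"z":0,"twist":0},{"fingers":0,"x":-15,"y":10,"z":0,"twist":0},{"fingers":0,"x":-15,"y":10,"z":0,"twist":0},{"fingers":0,"x":-15,"y":10,"z":0,"twist":0},{"fingers":0,"x":-15,"y":10,"z":0,"twist":0},{"fingers":0,"x":-15,"y":10,"z":0,"twist":0},{"fingers":0,"x":-15,"y":10,"z":0,"twist":0},{"fingers":0,"x":-15,"y":10,"z":0,"twist":0},{"fingers":0,"x":-15,"y":10,"z":0,"twist":0},{"fingers":0,"x":-15,"y":10,"z":0,"twist":0}]'; echo
python3 s.py
```

```text
time: 8.33
position: [0.5603, 0.1261, 0.7515]
tool_rot: [1.229, 1.056, -0.757]
ft_force: [0.3, 1.1, 0.3]
grip_width: 0.009

8.3333 [0.5603 0.1261 0.7515] x [ 0.358  0.08  -0.93 ] y [0.907 0.208 0.367] z [ 0.223 -0.975  0.002]
q [-0.467  0.223  0.335  0.499 -0.11   2.053 -1.569] F [0.3 1.1 0.3] w 0.009
```

```bash
python3 -m creep '[{"fingers":0,"x":-20,"y":0,"z":0,"twist":0},{"fingers":0,"x":-20,"y":0,"z":0,"twist":0},{"fingers":0,"x":-20,"y":0,"z":0,"twist":0},{"fingers":0,"x":-20,"y":0,"z":0,"twist":0},{"fingers":0,"x":-20,"y":0,"z":0,"twist":0},{"fingers":0,"x":-20,"y":0,"z":0,"twist":0},{"fingers":0,"x":-20,"y":0,"z":0,"twist":0},{"fingers":0,"x":-20,"y":0,"z":0,"twist":0},{"fingers":0,"x":-20,"y":0,"z":0,"twist":0},{"fingers":0,"x":-20,"y":0,"z":0,"twist":0}]'; echo
python3 s.py
```

```text
time: 9.17
position: [0.4581, 0.1023, 0.7863]
tool_rot: [1.251, 1.027, -0.711]
ft_force: [0.2, -0.3, 0.4]
grip_width: 0.002

9.1667 [0.4581 0.1023 0.7863] x [ 0.403  0.097 -0.91 ] y [0.886 0.208 0.414] z [ 0.23  -0.973 -0.002]
q [-0.55  -0.009  0.25   0.671  0.031  2.053 -1.618] F [ 0.2 -0.3  0.4] w 0.002
```

```bash
python3 -m creep '[{"fingers":0,"x":-20,"y":0,"z":0,"twist":0},{"fingers":0,"x":-20,"y":0,"z":0,"twist":0},{"fingers":0,"x":-20,"y":0,"z":0,"twist":0},{"fingers":0,"x":-20,"y":0,"z":0,"twist":0},{"fingers":0,"x":-20,"y":0,"z":0,"twist":0},{"fingers":0,"x":-20,"y":0,"z":0,"twist":0},{"fingers":0,"x":-20,"y":0,"z":0,"twist":0},{"fingers":0,"x":-20,"y":0,"z":0,"twist":0},{"fingers":0,"x":-20,"y":0,"z":0,"twist":0},{"fingers":0,"x":-20,"y":0,"z":0,"twist":0}]'; echo
python3 s.py
```

```text
time: 10.0
position: [0.3817, 0.0769, 0.8062]
tool_rot: [1.278, 0.984, -0.677]
ft_force: [-0.2, 0.4, 0.5]
grip_width: 0.002

10.0 [0.3817 0.0769 0.8062] x [ 0.451  0.103 -0.887] y [0.865 0.195 0.462] z [ 0.22  -0.975 -0.001]
q [ 0.094 -0.155 -0.244  0.758 -0.078  2.053 -1.558] F [-0.2  0.4  0.5] w 0.002
```

```bash
cat > u.py <<'E'
import sys
from h import *
F=(.6447,.043,.2231)
def units(Pw,base=None):
    s,p,M=st(); return ((Pw-p)@M/.04).round(2)
if __name__=="__main__":
    for a in sys.argv[1:]:
        v=np.array([float(t) for t in a.split(",")])/1000
        W=h2w(F,v)[0]; print(a,W.round(3),"units x,y,z",units(W))
E
python3 u.py -- 2>/dev/null; python3 - <<'E'
from u import *
s,p,M=st()
for v in [(-44,24,170),(-44,24,60),(-44,24,-12)]:
    W=h2w(F,np.array(v)/1000)[0]; print(v,W.round(3),units(W))
Rw=Rz(F[2])@HR; print("tool axes in hub\n",(Rw.T@M).round(3), "p hub",((p-h2w(F,(0,0,0))[0])@Rw).round(3))
E
```

```text
(-44, 24, 170) [0.488 0.109 0.209] [14.52 -4.44 -0.18]
(-44, 24, 60) [0.542 0.121 0.114] [17.26 -4.33 -0.17]
(-44, 24, -12) [0.577 0.129 0.052] [19.06 -4.25 -0.17]
tool axes in hub
 [[-0.043  0.999 -0.001]
 [ 0.001 -0.001 -1.   ]
 [-0.999 -0.043 -0.001]] p hub [0.158 0.016 0.742]
```

```bash
python3 -m creep '[{"fingers":0,"x":4,"y":-3,"z":-0.1,"twist":0},{"fingers":0,"x":4,"y":-4,"z":-0.1,"twist":0},{"fingers":0,"x":14.5,"y":-4.4,"z":-0.2,"twist":0},{"fingers":0,"x":14.5,"y":-4.4,"z":-0.2,"twist":0},{"fingers":0,"x":14.5,"y":-4.4,"z":-0.2,"twist":0},{"fingers":0,"x":14.5,"y":-4.4,"z":-0.2,"twist":0},{"fingers":0,"x":14.5,"y":-4.4,"z":-0.2,"twist":0},{"fingers":0,"x":14.5,"y":-4.4,"z":-0.2,"twist":0},{"fingers":0,"x":14.5,"y":-4.4,"z":-0.2,"twist":0},{"fingers":0,"x":14.5,"y":-4.4,"z":-0.2,"twist":0},{"fingers":0,"x":14.5,"y":-4.4,"z":-0.2,"twist":0},{"fingers":0,"x":14.5,"y":-4.4,"z":-0.2,"twist":0},{"fingers":0,"x":14.5,"y":-4.4,"z":-0.2,"twist":0},{"fingers":0,"x":14.5,"y":-4.4,"z":-0.2,"twist":0},{"fingers":0,"x":14.5,"y":-4.4,"z":-0.2,"twist":0},{"fingers":0,"x":14.5,"y":-4.4,"z":-0.2,"twist":0},{"fingers":0,"x":14.5,"y":-4.4,"z":-0.2,"twist":0}]'; echo
python3 s.py; python3 - <<'E'
from u import *
for v in [(-44,24,170),(-44,24,60),(-44,24,-12)]:
    W=h2w(F,np.array(v)/1000)[0]; print(v,W.round(3),units(W))
d=grab("wrist");cv2.imwrite("pics/w1.png",d["pixels"][:,:,::-1])
b=h2w(F,np.array([ball(.2334,k) for k in range(4)])); print(proj(d,b).round(0), proj(d,h2w(F,(0,0,0.013))).round())
E
```

```text
time: 11.42
position: [0.4922, 0.112, 0.1926]
tool_rot: [1.263, 1.008, -0.7]
ft_force: [-2.3, -1.2, -2.8]
grip_width: 0.008

11.4167 [0.4922 0.112  0.1926] x [ 0.422  0.098 -0.901] y [0.879 0.201 0.433] z [ 0.223 -0.975 -0.001]
q [-0.111 -0.299 -0.158  2.209 -0.038  0.781 -1.597] F [-2.3 -1.2 -2.8] w 0.008
(-44, 24, 170) [0.488 0.109 0.209] [-0.42  0.07  0.05]
(-44, 24, 60) [0.542 0.121 0.114] [2.32 0.28 0.06]
(-44, 24, -12) [0.577 0.129 0.052] [4.11 0.42 0.06]
[[333.  48.]
 [279. 142.]
 [361. 191.]
 [420. 108.]] [[349. 127.]]
```

View pics/w1.png

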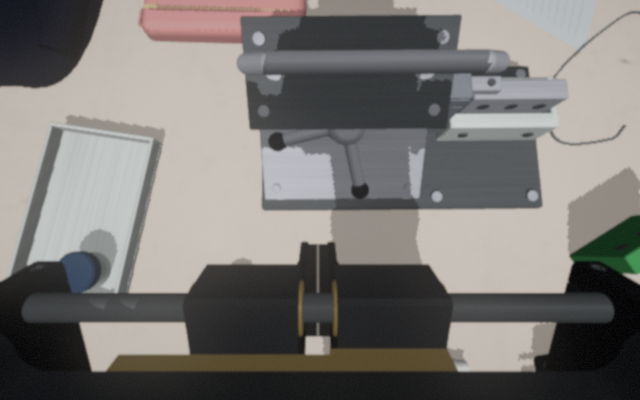

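```bash
python3 -m creep '[{"fingers":0,"x":1,"y":0.1,"z":0.05,"twist":0},{"fingers":0,"x":2,"y":0.2,"z":0.05,"twist":0},{"fingers":0,"x":2.6,"y":0.3,"z":0.05,"twist":0},{"fingers":0,"x":3.1,"y":0.35,"z":0.05,"twist":0},{"fingers":0,"x":3.6,"y":0.4,"z":0.05,"twist":0},{"fingers":0,"x":4.1,"y":0.42,"z":0.05,"twist":0},{"fingers":0,"x":4.1,"y":0.42,"z":0.05,"twist":0}]'; echo
python3 s.py; python3 - <<'E'
from u import *
s,p,M=st()
Rw=Rz(F[2])@HR;print("tool axes in hub\n",(Rw.T@M).round(3), "p hub",((p-h2w(F,(0,0,0))[0])@Rw).round(4))
for f in [193,205,215,225,235,245,255,262,268]:
    a=np.radians(f); v=.04*np.array([np.cos(a),np.sin(a)])-.023*np.array([-np.sin(a),np.cos(a)])
    print(f,(v*1000).round(),units(h2w(F,(v[0],v[1],-.012))[0]))
E
```

```text
time: 12.05
position: [0.5928, 0.1339, 0.0684]
tool_rot: [1.274, 0.992, -0.681]
ft_force: [0.2, -0.6, -0.9]
grip_width: 0.007

12.05 [0.5928 0.1339 0.0684] x [ 0.443  0.103 -0.89 ] y [0.868 0.198 0.455] z [ 0.223 -0.975 -0.002]
q [-0.106  0.086 -0.179  2.156  0.093  0.43  -1.702] F [ 0.2 -0.6 -0.9] w 0.007
tool axes in hub
 [[-0.051  0.999  0.001]
 [ 0.003  0.001 -1.   ]
 [-0.999 -0.051 -0.003]] p hub [-0.0212  0.0251 -0.0057]
193 [-44.  13.] [ 0.19 -0.56  0.29]
205 [-46.   4.] [ 0.19 -0.61  0.53]
215 [-46.  -4.] [ 0.19 -0.61  0.73]
225 [-45. -12.] [ 0.18 -0.57  0.93]
235 [-42. -20.] [ 0.18 -0.51  1.12]
245 [-38. -27.] [ 0.17 -0.41  1.29]
255 [-33. -33.] [ 0.17 -0.28  1.44]
262 [-28. -36.] [ 0.16 -0.17  1.54]
268 [-24. -39.] [ 0.16 -0.07  1.61]
```

```bash
python3 -m creep '[{"fingers":0,"x":0.1,"y":-0.3,"z":0,"twist":0},{"fingers":0,"x":0.2,"y":-0.56,"z":0.1,"twist":0},{"fingers":0,"x":0.2,"y":-0.57,"z":0.29,"twist":0},{"fingers":0,"x":0.2,"y":-0.6,"z":0.5,"twist":0},{"fingers":0,"x":0.2,"y":-0.61,"z":0.73,"twist":0},{"fingers":0,"x":0.2,"y":-0.57,"z":0.93,"twist":0},{"fingers":0,"x":0.2,"y":-0.51,"z":1.12,"twist":0},{"fingers":0,"x":0.2,"y":-0.41,"z":1.29,"twist":0},{"fingers":0,"x":0.2,"y":-0.28,"z":1.44,"twist":0},{"fingers":0,"x":0.2,"y":-0.17,"z":1.54,"twist":0},{"fingers":0,"x":0.2,"y":-0.1,"z":1.6,"twist":0}]'; echo
python3 s.py; cat > v.py <<'E'
import sys
from u import *
s,p,M=st()
Rw=Rz(F[2])@HR; print("p hub",((p-h2w(F,(0,0,0))[0])@Rw).round(4),"lean",(Rw.T@M)[:,0].round(3))
d=grab("top");crop(d,225,150,335,240,7,sys.argv[1])
d=grab("scene");crop(d,225,160,325,260,6,"s"+sys.argv[1])
E
python3 v.py a1.png
```

```text
time: 12.97
position: [0.6038, 0.0721, 0.0594]
tool_rot: [1.272, 0.995, -0.681]
ft_force: [-4.6, 2.7, -0.9]
grip_width: 0.002

12.9667 [0.6038 0.0721 0.0594] x [ 0.441  0.105 -0.891] y [0.869 0.2   0.453] z [ 0.226 -0.974 -0.003]
q [ 0.012  0.105 -0.153  2.157 -0.069  0.414 -1.424] F [-4.6  2.7 -0.9] w 0.002
p hub [-0.0283 -0.0376 -0.0121] lean [-0.053  0.004 -0.999]
```

View pics/sa1.png

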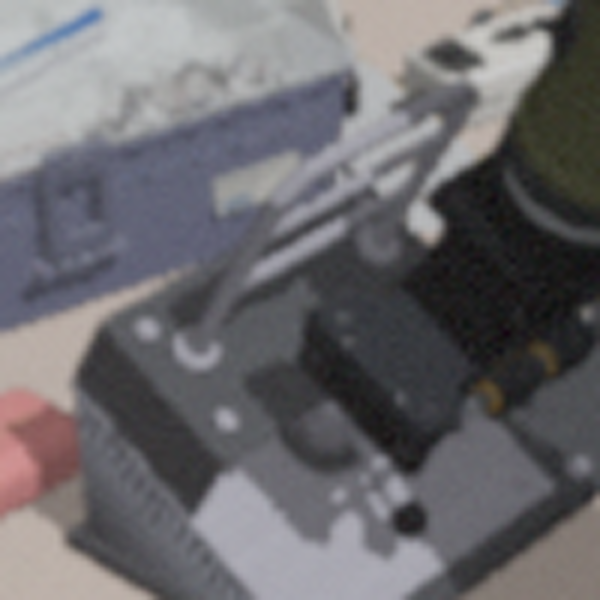

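```bash
cat > q.py <<'E'
import sys
from u import *
import pickle
S=pickle.load(open("scene.pkl","rb"))
px=np.array([225+float(sys.argv[1])/6,160+float(sys.argv[2])/6])
a=np.radians(np.arange(80,290,1)); P=h2w(F,np.stack([.066*np.cos(a),.066*np.sin(a),0*a],-1)); e=np.linalg.norm(proj(S,P)-px,axis=1); i=e.argmin(); print("ball angle",80+i,"err px",e[i].round(2))
E
python3 q.py 410 520
python3 - <<'E'
from u import *
print("up",units(h2w(F,(-.030,-.030,.040))[0]))
print("back",units(h2w(F,(-.042,.040,.040))[0]),units(h2w(F,(-.042,.040,-.012))[0]))
E
```

```text
ball angle 168 err px 0.42
up [-1.3  -0.12 -0.21]
back [-1.28 -0.42 -1.96] [ 0.02 -0.35 -1.96]
```

```bash
python3 -m creep '[{"fingers":0,"x":0,"y":-0.1,"z":-0.2,"twist":0},{"fingers":0,"x":-0.7,"y":-0.15,"z":-0.25,"twist":0},{"fingers":0,"x":-1.3,"y":-0.2,"z":-0.3,"twist":0},{"fingers":0,"x":-1.3,"y":-0.2,"z":-1.2,"twist":0},{"fingers":0,"x":-1.3,"y":-0.15,"z":-2,"twist":0},{"fingers":0,"x":-0.9,"y":-0.15,"z":-2,"twist":0},{"fingers":0,"x":-0.3,"y":-0.15,"z":-2,"twist":0},{"fingers":0,"x":0,"y":-0.15,"z":-2,"twist":0},{"fingers":0,"x":0,"y":-0.15,"z":-2,"twist":0}]'; echo
python3 s.py; cat > plan.py <<'E'
import sys
from u import *
s,p,M=st()
Rw=Rz(F[2])@HR;print("p hub",((p-h2w(F,(0,0,0))[0])@Rw).round(4))
for f in [float(x) for x in sys.argv[1:]]:
    a=np.radians(f); v=.04*np.array([np.cos(a),np.sin(a)])-.023*np.array([-np.sin(a),np.cos(a)])
    print(f,(v*1000).round(),units(h2w(F,(v[0],v[1],-.012))[0]))
E
python3 plan.py 168 180 190 200 210 220 230 240 250 260 268
```

```text
time: 13.82
position: [0.581, 0.1473, 0.0547]
tool_rot: [1.272, 0.994, -0.683]
ft_force: [-0.3, -0.8, 0.4]
grip_width: 0.006

13.8167 [0.581  0.1473 0.0547] x [ 0.441  0.103 -0.892] y [0.869 0.199 0.453] z [ 0.224 -0.975 -0.002]
q [-0.072  0.097 -0.253  2.18   0.164  0.405 -1.799] F [-0.3 -0.8  0.4] w 0.006
p hub [-0.0355  0.0409 -0.0133]
168.0 [-34.  31.] [-0.04  0.03  0.25]
180.0 [-40.  23.] [-0.03 -0.12  0.45]
190.0 [-43.  16.] [-0.02 -0.2   0.63]
200.0 [-45.   8.] [-0.02 -0.25  0.82]
210.0 [-46.  -0.] [-0.02 -0.27  1.02]
220.0 [-45.  -8.] [-0.02 -0.25  1.22]
230.0 [-43. -16.] [-0.03 -0.2   1.42]
240.0 [-40. -23.] [-0.03 -0.11  1.6 ]
250.0 [-35. -30.] [-0.04  0.    1.76]
260.0 [-30. -35.] [-0.05  0.14  1.91]
268.0 [-24. -39.] [-0.05  0.27  2.  ]
```

```bash
python3 -m creep '[{"fingers":0,"x":0,"y":0.03,"z":0.25,"twist":0},{"fingers":0,"x":0,"y":-0.12,"z":0.45,"twist":0},{"fingers":0,"x":0,"y":-0.2,"z":0.63,"twist":0},{"fingers":0,"x":0,"y":-0.25,"z":0.82,"twist":0},{"fingers":0,"x":0,"y":-0.27,"z":1.02,"twist":0},{"fingers":0,"x":0,"y":-0.25,"z":1.22,"twist":0},{"fingers":0,"x":0,"y":-0.2,"z":1.42,"twist":0},{"fingers":0,"x":0,"y":-0.11,"z":1.6,"twist":0},{"fingers":0,"x":0,"y":0,"z":1.76,"twist":0},{"fingers":0,"x":0,"y":0.14,"z":1.91,"twist":0},{"fingers":0,"x":0,"y":0.25,"z":2.0,"twist":0},{"fingers":0,"x":0,"y":0.25,"z":2.0,"twist":0}]'; echo
python3 s.py; python3 v.py a2.png
```

```text
time: 14.82
position: [0.6071, 0.0719, 0.061]
tool_rot: [1.272, 0.994, -0.682]
ft_force: [-2.4, 1.3, -0.6]
grip_width: 0.007

14.8167 [0.6071 0.0719 0.061 ] x [ 0.441  0.104 -0.891] y [0.869 0.199 0.453] z [ 0.224 -0.975 -0.002]
q [ 0.083  0.112 -0.227  2.147 -0.043  0.418 -1.446] F [-2.4  1.3 -0.6] w 0.007
p hub [-0.0248 -0.0385 -0.0123] lean [-0.053  0.003 -0.999]
```

View pics/sa2.png

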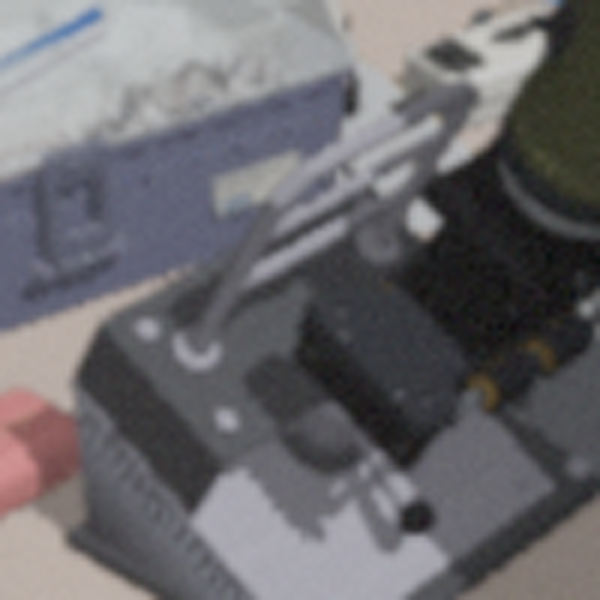

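```bash
python3 q.py 417 517;  python3 -m creep '[{"fingers":0,"x":0,"y":-0.1,"z":-0.2,"twist":0},{"fingers":0,"x":-0.7,"y":-0.15,"z":-0.25,"twist":0},{"fingers":0,"x":-1.3,"y":-0.2,"z":-0.3,"twist":0},{"fingers":0,"x":-1.3,"y":-0.25,"z":-1.2,"twist":0},{"fingers":0,"x":-1.3,"y":-0.25,"z":-2,"twist":0},{"fingers":0,"x":-0.9,"y":-0.25,"z":-2,"twist":0},{"fingers":0,"x":-0.3,"y":-0.25,"z":-2,"twist":0},{"fingers":0,"x":0,"y":-0.25,"z":-2,"twist":0},{"fingers":0,"x":0,"y":-0.25,"z":-2,"twist":0}]'; echo
python3 s.py; python3 plan.py 168 180 190 200 210 220 230 240 250 260 268
```

```text
ball angle 171 err px 0.35
time: 15.67
position: [0.5803, 0.1471, 0.0542]
tool_rot: [1.272, 0.994, -0.684]
ft_force: [-1.1, -0.2, -0.6]
grip_width: 0.003

15.6667 [0.5803 0.1471 0.0542] x [ 0.44   0.103 -0.892] y [0.87  0.199 0.452] z [ 0.223 -0.975 -0.002]
q [ 0.     0.101 -0.327  2.178  0.184  0.406 -1.816] F [-1.1 -0.2 -0.6] w 0.003
p hub [-0.0363  0.0407 -0.0135]
168.0 [-34.  31.] [-0.04  0.05  0.25]
180.0 [-40.  23.] [-0.03 -0.09  0.44]
190.0 [-43.  16.] [-0.03 -0.18  0.63]
200.0 [-45.   8.] [-0.03 -0.23  0.82]
210.0 [-46.  -0.] [-0.03 -0.25  1.02]
220.0 [-45.  -8.] [-0.03 -0.23  1.22]
230.0 [-43. -16.] [-0.03 -0.18  1.41]
240.0 [-40. -23.] [-0.04 -0.09  1.6 ]
250.0 [-35. -30.] [-0.04  0.02  1.76]
260.0 [-30. -35.] [-0.05  0.16  1.9 ]
268.0 [-24. -39.] [-0.06  0.29  2.  ]
```

```bash
python3 -m creep '[{"fingers":0,"x":0,"y":0.03,"z":0.25,"twist":0},{"fingers":0,"x":0,"y":-0.1,"z":0.45,"twist":0},{"fingers":0,"x":0,"y":-0.18,"z":0.63,"twist":0},{"fingers":0,"x":0,"y":-0.23,"z":0.82,"twist":0},{"fingers":0,"x":0,"y":-0.25,"z":1.02,"twist":0},{"fingers":0,"x":0,"y":-0.23,"z":1.22,"twist":0},{"fingers":0,"x":0,"y":-0.18,"z":1.41,"twist":0},{"fingers":0,"x":0,"y":-0.09,"z":1.6,"twist":0},{"fingers":0,"x":0,"y":0.02,"z":1.76,"twist":0},{"fingers":0,"x":0,"y":0.16,"z":1.9,"twist":0},{"fingers":0,"x":0,"y":0.22,"z":1.96,"twist":0},{"fingers":0,"x":0,"y":0.28,"z":2.0,"twist":0}]'; echo
python3 s.py; python3 v.py a3.png
```

```text
time: 16.67
position: [0.6066, 0.0725, 0.0605]
tool_rot: [1.271, 0.996, -0.683]
ft_force: [-4.1, 3.2, -0.6]
grip_width: 0.007

16.6667 [0.6066 0.0725 0.0605] x [ 0.439  0.104 -0.892] y [0.87  0.2   0.451] z [ 0.225 -0.974 -0.003]
q [ 0.158  0.117 -0.305  2.144 -0.018  0.42  -1.468] F [-4.1  3.2 -0.6] w 0.007
p hub [-0.0253 -0.0378 -0.0125] lean [-0.055  0.004 -0.998]
```

View pics/sa3.png

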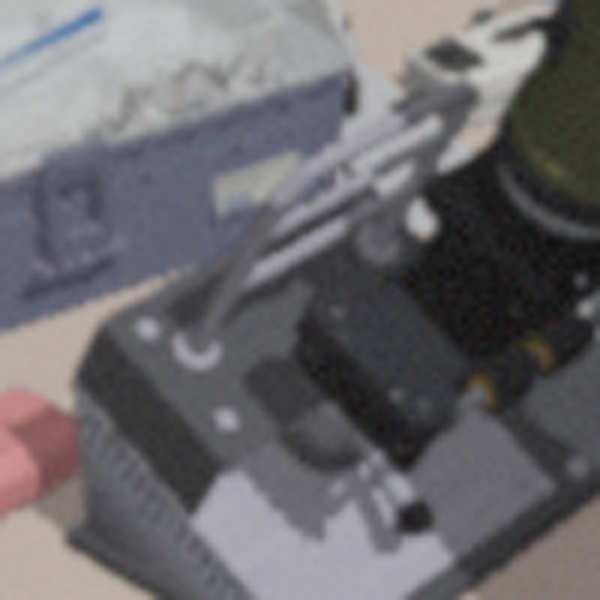

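View pics/a3.png

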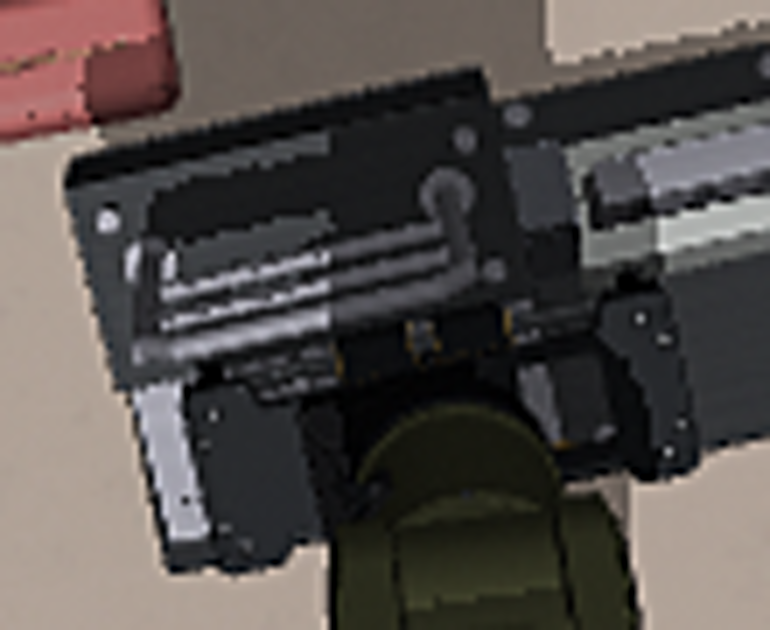

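```bash
python3 -m creep '[{"fingers":0,"x":0,"y":0.05,"z":0.03,"twist":0},{"fingers":0,"x":0,"y":0.1,"z":0.05,"twist":0},{"fingers":0,"x":0,"y":0.15,"z":0.06,"twist":0},{"fingers":0,"x":0,"y":0.15,"z":0.06,"twist":0}]'; echo
python3 v.py a4.png
```

```text
time: 17.1
position: [0.6073, 0.072, 0.06]
tool_rot: [1.267, 1.005, -0.69]
ft_force: [-16.2, 3.4, 3.5]
grip_width: 0.007

p hub [-0.0251 -0.0384 -0.0132] lean [-0.066  0.006 -0.998]
```

View pics/sa4.png

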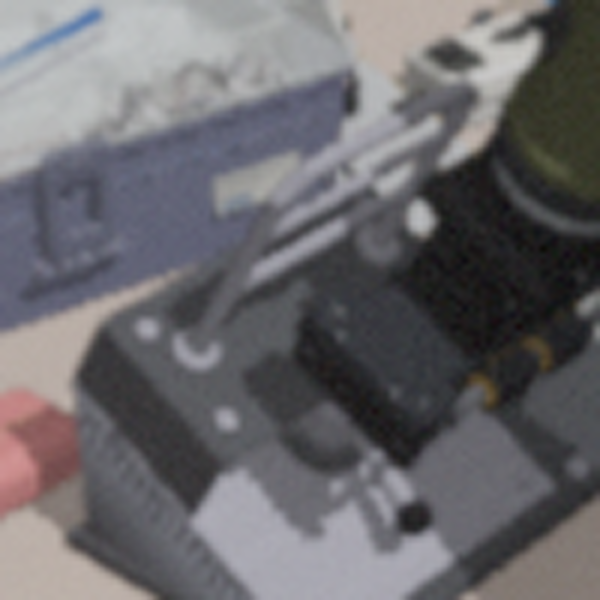

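```bash
python3 -m creep '[{"fingers":0,"x":0,"y":-0.3,"z":-0.1,"twist":0},{"fingers":0,"x":-0.6,"y":-0.4,"z":-0.1,"twist":0},{"fingers":0,"x":-1.5,"y":-0.5,"z":-0.1,"twist":0},{"fingers":0,"x":-2.5,"y":-0.5,"z":-0.5,"twist":0},{"fingers":0,"x":-3.5,"y":-0.5,"z":-0.5,"twist":0},{"fingers":0,"x":-4.5,"y":-0.5,"z":-0.5,"twist":0},{"fingers":0,"x":-5.5,"y":-0.5,"z":-0.5,"twist":0},{"fingers":0,"x":-6,"y":-1.5,"z":-0.5,"twist":0},{"fingers":0,"x":-6.5,"y":-2.5,"z":-0.5,"twist":0},{"fingers":0,"x":-7,"y":-3.5,"z":-0.5,"twist":0},{"fingers":0,"x":-7.5,"y":-4.5,"z":-0.5,"twist":0},{"fingers":0,"x":-8,"y":-5.5,"z":-0.5,"twist":0},{"fingers":0,"x":-8.5,"y":-6.5,"z":-0.5,"twist":0}]'; echo
python3 s.py; python3 v.py a5.png
```

```text
time: 18.28
position: [0.4428, 0.0679, 0.0775]
tool_rot: [1.263, 1.012, -0.704]
ft_force: [-0.0, -0.2, 1.3]
grip_width: 0.001

18.2833 [0.4428 0.0679 0.0775] x [ 0.418  0.098 -0.903] y [0.881 0.2   0.429] z [ 0.223 -0.975 -0.003]
q [ 0.292 -0.302 -0.436  2.445 -0.309  0.546 -1.272] F [-0.  -0.2  1.3] w 0.001
p hub [-0.156  -0.006   0.0826] lean [-0.08   0.003 -0.997]
```

View pics/a5.png

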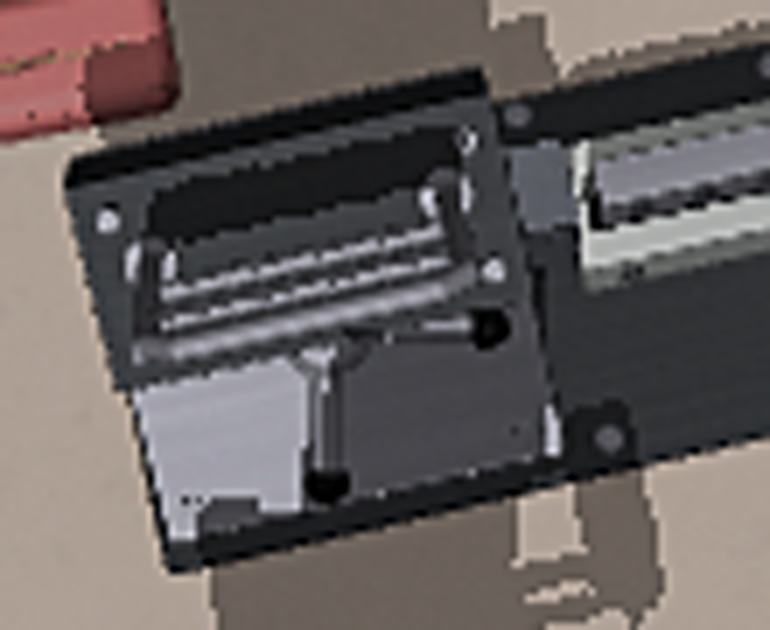

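```bash
python3 -m creep '[{"fingers":0,"x":-0.5,"y":1,"z":0,"twist":0},{"fingers":0,"x":-1.4,"y":1.4,"z":0,"twist":0},{"fingers":0,"x":-2.3,"y":1.8,"z":0,"twist":0},{"fingers":0,"x":-3.2,"y":2.2,"z":0,"twist":0},{"fingers":0,"x":-4.1,"y":2.6,"z":0,"twist":0},{"fingers":0,"x":-5,"y":3,"z":0,"twist":0},{"fingers":0,"x":-5.5,"y":2.1,"z":0,"twist":0},{"fingers":0,"x":-6,"y":1.2,"z":0,"twist":0},{"fingers":0,"x":-6.5,"y":0.3,"z":0,"twist":0},{"fingers":0,"x":-7,"y":-0.6,"z":0,"twist":0},{"fingers":0,"x":-7.5,"y":-1.5,"z":0,"twist":0},{"fingers":0,"x":-8,"y":-2.4,"z":0,"twist":0},{"fingers":0,"x":-8.5,"y":-3.3,"z":0,"twist":0},{"fingers":0,"x":-9,"y":-4.2,"z":0,"twist":0}]'; echo
python3 s.py
```

```text
time: 19.55
position: [0.4139, 0.0815, 0.0726]
tool_rot: [1.252, 1.082, -0.765]
ft_force: [-0.4, -0.4, 0.1]
grip_width: 0.008

19.55 [0.4139 0.0815 0.0726] x [ 0.34   0.103 -0.935] y [0.916 0.19  0.354] z [ 0.215 -0.976 -0.03 ]
q [-0.182 -0.302 -0.051  2.447 -0.062  0.634 -1.551] F [-0.4 -0.4  0.1] w 0.008
```

```bash
python3 -m creep '[{"fingers":0,"x":-5,"y":-6,"z":0,"twist":0},{"fingers":0,"x":-5,"y":-6,"z":0,"twist":0},{"fingers":0,"x":-5,"y":-6,"z":0,"twist":0},{"fingers":0,"x":-5,"y":-6,"z":0,"twist":0},{"fingers":0,"x":-5,"y":-6,"z":0,"twist":0},{"fingers":0,"x":-5,"y":-6,"z":0,"twist":0}]'; echo
python3 s.py
```

```text
time: 20.05
position: [0.3947, 0.0547, 0.0656]
tool_rot: [1.246, 1.137, -0.805]
ft_force: [-0.4, -0.7, -0.3]
grip_width: 0.008

20.05 [0.3947 0.0547 0.0656] x [ 0.281  0.113 -0.953] y [0.936 0.185 0.298] z [ 0.21  -0.976 -0.054]
q [-0.052 -0.302 -0.075  2.448 -0.154  0.702 -1.391] F [-0.4 -0.7 -0.3] w 0.008
```

```bash
python3 -m creep '[{"fingers":0,"x":-6,"y":-12,"z":1.5,"twist":0},{"fingers":0,"x":-6,"y":-12,"z":1.5,"twist":0},{"fingers":0,"x":-6,"y":-12,"z":1.5,"twist":0},{"fingers":0,"x":-6,"y":-12,"z":1.5,"twist":0},{"fingers":0,"x":-6,"y":-12,"z":1.5,"twist":0},{"fingers":0,"x":-6,"y":-12,"z":1.5,"twist":0},{"fingers":0,"x":-6,"y":-12,"z":1.5,"twist":0},{"fingers":0,"x":-6,"y":-12,"z":1.5,"twist":0},{"fingers":0,"x":-6,"y":-12,"z":1.5,"twist":0},{"fingers":0,"x":-6,"y":-12,"z":1.5,"twist":0}]'; echo
python3 s.py
```

```text
time: 20.88
position: [0.3223, -0.129, 0.0639]
tool_rot: [1.253, 1.175, -0.804]
ft_force: [0.7, 0.0, 0.6]
grip_width: 0.004

20.8833 [ 0.3223 -0.129   0.0639] x [ 0.256  0.139 -0.957] y [0.942 0.187 0.279] z [ 0.218 -0.972 -0.083]
q [ 0.753 -0.302 -0.155  2.447 -0.4    0.895 -0.524] F [0.7 0.  0.6] w 0.004
```

```bash
python3 -m creep '[{"fingers":0,"x":-0.5,"y":1,"z":0,"twist":0},{"fingers":0,"x":-0.5,"y":1.5,"z":-1,"twist":0},{"fingers":0,"x":-0.5,"y":2,"z":-2,"twist":0},{"fingers":0,"x":-0.5,"y":2.2,"z":-3,"twist":0},{"fingers":0,"x":-0.5,"y":2.2,"z":-4,"twist":0},{"fingers":0,"x":-0.5,"y":2.2,"z":-5,"twist":0},{"fingers":0,"x":-0.5,"y":2.1,"z":-6,"twist":0},{"fingers":0,"x":-0.5,"y":2.1,"z":-7,"twist":0},{"fingers":0,"x":-0.5,"y":2.1,"z":-7.2,"twist":0}]'; echo
python3 s.py
```

```text
time: 21.63
position: [0.3793, 0.1338, 0.0844]
tool_rot: [1.244, 1.201, -0.824]
ft_force: [0.0, 0.0, 0.2]
grip_width: 0.008

21.6333 [0.3793 0.1338 0.0844] x [ 0.226  0.14  -0.964] y [0.95  0.188 0.25 ] z [ 0.216 -0.972 -0.09 ]
q [-0.386 -0.302  0.025  2.395 -0.062  0.784 -1.687] F [0.  0.  0.2] w 0.008
```

```bash
python3 -m creep '[{"fingers":0,"x":-4,"y":-9,"z":0.5,"twist":0},{"fingers":0,"x":-4,"y":-9,"z":0.5,"twist":0},{"fingers":0,"x":-4,"y":-9,"z":0.5,"twist":0},{"fingers":0,"x":-4,"y":-9,"z":0.5,"twist":0},{"fingers":0,"x":-4,"y":-9,"z":0.5,"twist":0},{"fingers":0,"x":-4,"y":-9,"z":0.5,"twist":0},{"fingers":0,"x":-4,"y":-9,"z":0.5,"twist":0},{"fingers":0,"x":-4,"y":-9,"z":0.5,"twist":0}]'; echo
python3 s.py
```

```text
time: 22.3
position: [0.3441, 0.1201, 0.0566]
tool_rot: [1.222, 1.244, -0.872]
ft_force: [-0.1, -0.3, 0.3]
grip_width: 0.011

22.3 [0.3441 0.1201 0.0566] x [ 0.168  0.133 -0.977] y [0.964 0.187 0.191] z [ 0.208 -0.973 -0.096]
q [-0.211 -0.301 -0.113  2.447 -0.149  0.796 -1.598] F [-0.1 -0.3  0.3] w 0.011
```

```bash
python3 -m creep '[{"fingers":0,"x":-7,"y":-9,"z":0,"twist":0},{"fingers":0,"x":-7,"y":-9,"z":0,"twist":0},{"fingers":0,"x":-7,"y":-9,"z":0,"twist":0},{"fingers":0,"x":-7,"y":-9,"z":0,"twist":0},{"fingers":0,"x":-7,"y":-9,"z":0,"twist":0},{"fingers":0,"x":-7,"y":-9,"z":0,"twist":0},{"fingers":0,"x":-7,"y":-9,"z":0,"twist":0},{"fingers":0,"x":-7,"y":-9,"z":0,"twist":0}]'; echo
python3 s.py
```

```text
time: 22.97
position: [0.3044, 0.1424, 0.0535]
tool_rot: [1.188, 1.341, -0.917]
ft_force: [-0.3, -0.6, 1.0]
grip_width: 0.004

22.9667 [0.3044 0.1424 0.0535] x [ 0.07   0.149 -0.986] y [0.973 0.207 0.101] z [ 0.219 -0.967 -0.131]
q [-0.307 -0.301 -0.078  2.446 -0.176  0.88  -1.633] F [-0.3 -0.6  1. ] w 0.004
```

```bash
python3 -m creep '[{"fingers":0,"x":-7,"y":-9,"z":0,"twist":0},{"fingers":0,"x":-7,"y":-9,"z":0,"twist":0},{"fingers":0,"x":-7,"y":-9,"z":0,"twist":0},{"fingers":0,"x":-7,"y":-9,"z":0,"twist":0},{"fingers":0,"x":-7,"y":-9,"z":0,"twist":0},{"fingers":0,"x":-7,"y":-9,"z":0,"twist":0},{"fingers":0,"x":-7,"y":-9,"z":0,"twist":0}]'; echo
python3 s.py
```

```text
time: 23.55
position: [0.2466, 0.1691, 0.054]
tool_rot: [1.168, 1.45, -1.024]
ft_force: [-1.9, 1.9, 0.4]
grip_width: 0.004

23.55 [0.2466 0.1691 0.054 ] x [-0.065  0.163 -0.984] y [ 0.982  0.184 -0.035] z [ 0.176 -0.969 -0.172]
q [-0.385 -0.301 -0.079  2.447 -0.238  0.994 -1.719] F [-1.9  1.9  0.4] w 0.004
```

```bash
python3 - <<'E'
from u import *
d=grab("top");crop(d,285,150,365,215,9,"blk.png")
c=cloud(d); g=(c-np.array([F[0],F[1],0]))@Rz(F[2])
m=(g[...,2]>.072)&(g[...,2]<.092)&(g[...,1]<-.04)&(g[...,1]>-.2)&(g[...,0]>-.0)&(g[...,0]<.06)
p=g[m]*1000
print(len(p),np.percentile(p,[0,2,50,98,100],axis=0).round(1).tolist())
m=m&(g[...,2]>.076)
pts=p[:,:2].astype(np.float32); print(cv2.minAreaRect(pts))
# tray: floor/walls
t=lambda a,b:(150+a/6,200+b/6)
for a in [(78,104),(322,88),(335,468),(83,487)]:
    u,v=t(*a); K=d["K"]; r=np.array([(u-.5-K[0,2])/K[0,0],-(v-.5-K[1,2])/K[1,1],-1])@R.from_rotvec(d["attitude"]).as_matrix().T
    s=(.022-d["xyz"][2])/r[2]; print("tray corner",(d["xyz"]+s*r).round(4))
for n,(u,v) in {"pot":(150+238/6,200+405/6),"loupe":(150+583/6,200+385/6)}.items(): print(n,c[int(v),int(u)].round(3))
s,P,M=st(); print("tool in fixture",(Rz(F[2]).T@M).round(3))
E
```

```text
223 [[10.9, -134.0, 72.3], [12.0, -132.2, 73.9], [21.2, -88.7, 80.3], [32.0, -46.3, 85.9], [34.1, -43.9, 88.9]]
((22.06624984741211, -88.89095306396484), (22.521265029907227, 90.17044067382812), 1.3747384548187256)
tray corner [0.5669 0.4386 0.022 ]
tray corner [0.575  0.3191 0.022 ]
tray corner [0.3896 0.3045 0.022 ]
tray corner [0.3805 0.4247 0.022 ]
pot [0.419 0.35  0.034]
loupe [0.429 0.186 0.021]
tool in fixture [[-0.03   0.999 -0.04 ]
 [ 0.174 -0.035 -0.984]
 [-0.984 -0.037 -0.173]]
```

View pics/blk.png

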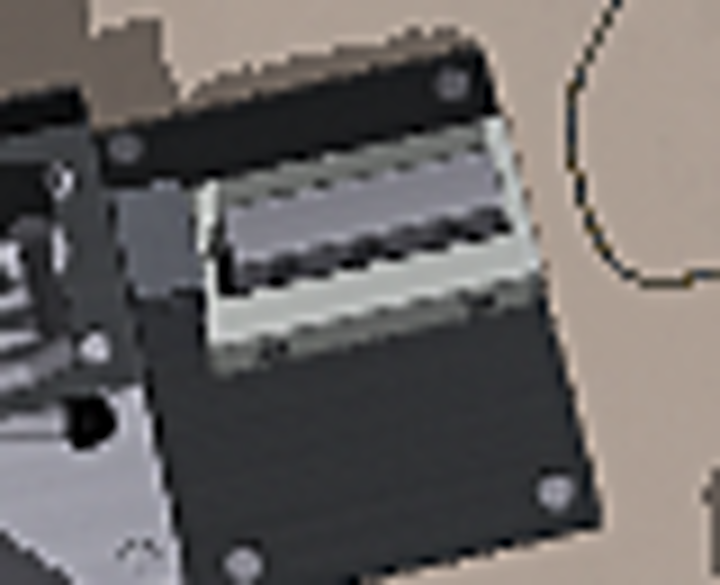

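```bash
python3 - <<'E'
from u import *
B=f2w(F,(.022,-.089,.082))[0]; print("block top",B.round(4))
s,p,M=st()
print("stage1",units(np.array([.36,.1,.28])),"hover",units(B+[0,0,.1]))
d=grab("top");c=cloud(d)
m=(c[...,0]>.48)&(c[...,0]<.55)&(c[...,1]>.34)&(c[...,1]<.41); print("tray floor",np.median(c[...,2][m]).round(4)); 
m=(c[...,0]>.42)&(c[...,0]<.5)&(c[...,1]>.22)&(c[...,1]<.28); print("bench",np.median(c[...,2][m]).round(4)); 
E
```

```text
block top [ 0.6858 -0.0389  0.082 ]
stage1 [-6.05  2.3   1.25] hover [-4.76  9.73  6.49]
tray floor 0.0031
bench -0.001
```

```bash
python3 -m creep '[{"fingers":0,"x":-1,"y":0.5,"z":0.2,"twist":0},{"fingers":0,"x":-2,"y":1,"z":0.4,"twist":0},{"fingers":0,"x":-3,"y":1.5,"z":0.6,"twist":-1},{"fingers":0.3,"x":-4,"y":2,"z":0.8,"twist":-2},{"fingers":1,"x":-5,"y":2.2,"z":1,"twist":-3.4},{"fingers":1,"x":-6,"y":2.3,"z":1.2,"twist":-4.8},{"fingers":1,"x":-6.8,"y":2.5,"z":1.5,"twist":-6.2},{"fingers":1,"x":-7.2,"y":3.2,"z":2,"twist":-7.6},{"fingers":1,"x":-7.6,"y":4,"z":2.5,"twist":-9},{"fingers":1,"x":-7.6,"y":4.8,"z":3,"twist":-10.4},{"fingers":1,"x":-7.6,"y":5.6,"z":3.5,"twist":-11.8},{"fingers":1,"x":-7.6,"y":6.4,"z":4,"twist":-13.2},{"fingers":1,"x":-7.6,"y":7.2,"z":4.5,"twist":-14.6},{"fingers":1,"x":-7.6,"y":8,"z":5,"twist":-16},{"fingers":1,"x":-7.6,"y":8.8,"z":5.5,"twist":-17.4},{"fingers":1,"x":-7.6,"y":9.6,"z":6,"twist":-18.5},{"fingers":1,"x":-7.6,"y":9.6,"z":6,"twist":-18.5},{"fingers":1,"x":-7.6,"y":9.6,"z":6,"twist":-18.5}]'; echo
python3 s.py; cat > b.py <<'E'
from u import *
s,p,M=st(); print("tool in fixture\n",(Rz(F[2]).T@M).round(3), "TCP fix",((p-[F[0],F[1],0])@Rz(F[2])).round(4))
B=f2w(F,(.022,-.089,0))[0]
for z in (.30,.12,.061): print(z,units(B+[0,0,z]))
E
python3 b.py
```

```text
time: 25.15
position: [0.6857, -0.0488, 0.2937]
tool_rot: [-0.038, 1.613, 0.303]
ft_force: [-0.2, 0.7, -0.0]
grip_width: 0.98

25.15 [ 0.6857 -0.0488  0.2937] x [-0.071  0.16  -0.985] y [-0.209  0.963  0.171] z [ 0.975  0.218 -0.035]
q [-0.013  0.459  0.194  1.144 -0.233  1.642  0.378] F [-0.2  0.7 -0. ] w 0.98
tool in fixture
 [[-0.034  0.009  0.999]
 [ 0.172  0.985 -0.004]
 [-0.985  0.171 -0.035]] TCP fix [ 0.0197 -0.0986  0.2937]
0.3 [-0.12  0.26  0.05]
0.12 [ 4.32 -0.51  0.21]
0.061 [ 5.77 -0.76  0.26]
```

```bash
python3 -m creep '[{"fingers":1,"x":1,"y":0,"z":0.1,"twist":0},{"fingers":1,"x":2,"y":-0.1,"z":0.1,"twist":0},{"fingers":1,"x":3,"y":-0.3,"z":0.2,"twist":0},{"fingers":1,"x":3.8,"y":-0.4,"z":0.2,"twist":0},{"fingers":1,"x":4.3,"y":-0.5,"z":0.2,"twist":0},{"fingers":1,"x":4.3,"y":-0.5,"z":0.2,"twist":0}]'; echo
python3 b.py; python3 - <<'E'
from u import *
d=grab("wrist");cv2.imwrite("pics/w2.png",d["pixels"][:,:,::-1])
print(proj(d,f2w(F,[(.012,-.044,.082),(.012,-.134,.082),(.032,-.134,.082),(.032,-.044,.082)])).round())
E
```

```text
time: 25.65
position: [0.6818, -0.0349, 0.121]
tool_rot: [-0.04, 1.615, 0.308]
ft_force: [0.0, -0.1, -1.1]
grip_width: 0.998

tool in fixture
 [[-0.036  0.006  0.999]
 [ 0.174  0.985  0.001]
 [-0.984  0.173 -0.036]] TCP fix [ 0.019  -0.0842  0.121 ]
0.3 [-4.43  0.66 -0.09]
0.12 [ 0.   -0.12  0.08]
0.061 [ 1.45 -0.38  0.13]
[[310. 184.]
 [310. 315.]
 [339. 316.]
 [341. 184.]]
```

View pics/w2.png

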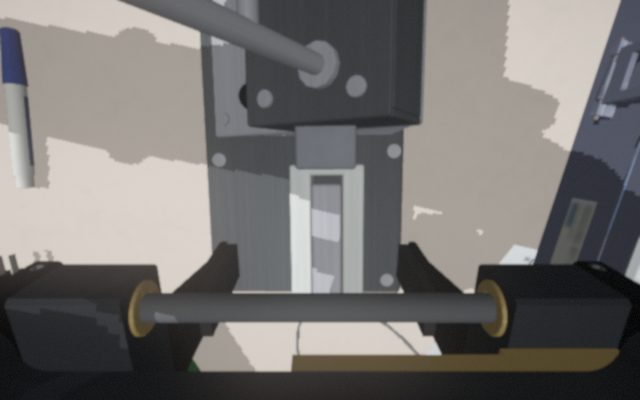

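```bash
python3 -m creep '[{"fingers":1,"x":0.6,"y":-0.2,"z":0.13,"twist":0},{"fingers":1,"x":1.1,"y":-0.3,"z":0.13,"twist":0},{"fingers":1,"x":1.4,"y":-0.36,"z":0.13,"twist":0},{"fingers":1,"x":1.42,"y":-0.36,"z":0.13,"twist":0},{"fingers":0.5,"x":1.42,"y":-0.36,"z":0.13,"twist":0},{"fingers":0,"x":1.42,"y":-0.36,"z":0.13,"twist":0},{"fingers":0,"x":1.42,"y":-0.36,"z":0.13,"twist":0},{"fingers":0,"x":1.42,"y":-0.36,"z":0.13,"twist":0},{"fingers":0,"x":1.42,"y":-0.36,"z":0.13,"twist":0},{"fingers":0,"x":1.42,"y":-0.36,"z":0.13,"twist":0},{"fingers":0,"x":1.42,"y":-0.36,"z":0.13,"twist":0},{"fingers":0,"x":1.42,"y":-0.36,"z":0.13,"twist":0}]' 25; echo
python3 b.py
```

```text
time: 26.7
position: [0.6905, -0.0375, 0.067]
tool_rot: [-0.044, 1.607, 0.309]
ft_force: [0.3, 0.2, -0.5]
grip_width: 0.481

tool in fixture
 [[-0.029  0.002  1.   ]
 [ 0.171  0.985  0.003]
 [-0.985  0.171 -0.028]] TCP fix [ 0.0268 -0.0887  0.067 ]
0.3 [-5.74  0.99 -0.29]
0.12 [-1.3   0.22 -0.16]
0.061 [ 0.15 -0.03 -0.12]
```

```bash
python3 -m creep '[{"fingers":0.45,"x":0.15,"y":0,"z":-0.12,"twist":0},{"fingers":0.45,"x":0.15,"y":0,"z":-0.12,"twist":0},{"fingers":0.4,"x":0.15,"y":0,"z":-0.12,"twist":0}]' 25; echo
python3 b.py
```

```text
time: 26.95
position: [0.6845, -0.0378, 0.0603]
tool_rot: [-0.043, 1.609, 0.309]
ft_force: [-0.2, -0.0, 0.6]
grip_width: 0.427

tool in fixture
 [[-0.03   0.002  1.   ]
 [ 0.171  0.985  0.003]
 [-0.985  0.171 -0.03 ]] TCP fix [ 0.0209 -0.0876  0.0603]
0.3 [-5.91  0.99 -0.15]
0.12 [-1.48  0.22 -0.02]
0.061 [-0.02 -0.03  0.03]
```

```bash
python3 -m creep '[{"fingers":0,"x":0,"y":0,"z":0.02,"twist":0},{"fingers":0,"x":0,"y":0,"z":0.02,"twist":0},{"fingers":0,"x":0,"y":0,"z":0.02,"twist":0},{"fingers":0,"x":0,"y":0,"z":0.02,"twist":0},{"fingers":0,"x":0,"y":0,"z":0.02,"twist":0},{"fingers":0,"x":0,"y":0,"z":0.02,"twist":0}]' 25; echo
python3 b.py
```

```text
time: 27.45
position: [0.6864, -0.0375, 0.0612]
tool_rot: [-0.044, 1.607, 0.309]
ft_force: [0.3, -0.3, -0.6]
grip_width: 0.229

tool in fixture
 [[-0.028  0.002  1.   ]
 [ 0.171  0.985  0.003]
 [-0.985  0.171 -0.028]] TCP fix [ 0.0229 -0.0877  0.0612]
0.3 [-5.89  0.99 -0.19]
0.12 [-1.45  0.22 -0.06]
0.061 [-0.   -0.03 -0.02]
```

```bash
python3 -m creep '[{"fingers":0,"x":0,"y":0,"z":0,"twist":0},{"fingers":0,"x":0,"y":0,"z":0,"twist":0},{"fingers":0,"x":-0.15,"y":0.02,"z":0,"twist":0},{"fingers":0,"x":-0.3,"y":0.05,"z":-0.01,"twist":0},{"fingers":0,"x":-0.5,"y":0.09,"z":-0.01,"twist":0},{"fingers":0,"x":-0.7,"y":0.12,"z":-0.02,"twist":0},{"fingers":0,"x":-0.9,"y":0.16,"z":-0.03,"twist":0},{"fingers":0,"x":-1.1,"y":0.19,"z":-0.03,"twist":0},{"fingers":0,"x":-1.4,"y":0.24,"z":-0.04,"twist":0},{"fingers":0,"x":-1.8,"y":0.31,"z":-0.05,"twist":0}]' 35; echo
python3 b.py; python3 - <<'E'
from u import *
d=grab("wrist");cv2.imwrite("pics/w3.png",d["pixels"][:,:,::-1])
d=grab("scene");crop(d,225,140,355,260,6,"s3.png")
E
```

```text
time: 28.28
position: [0.6852, -0.0378, 0.1343]
tool_rot: [-0.043, 1.61, 0.309]
ft_force: [0.1, -0.2, -3.7]
grip_width: 0.229

tool in fixture
 [[-0.031  0.002  1.   ]
 [ 0.171  0.985  0.003]
 [-0.985  0.171 -0.031]] TCP fix [ 0.0216 -0.0878  0.1343]
0.3 [-4.09  0.68 -0.12]
0.12 [ 0.35 -0.09  0.02]
0.061 [ 1.8  -0.34  0.07]
```

View pics/w3.png

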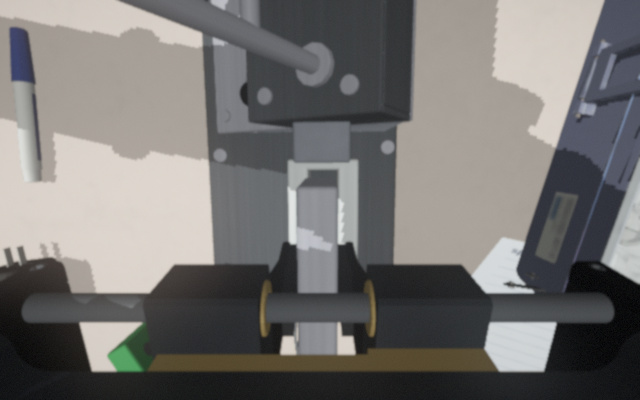

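View pics/s3.png

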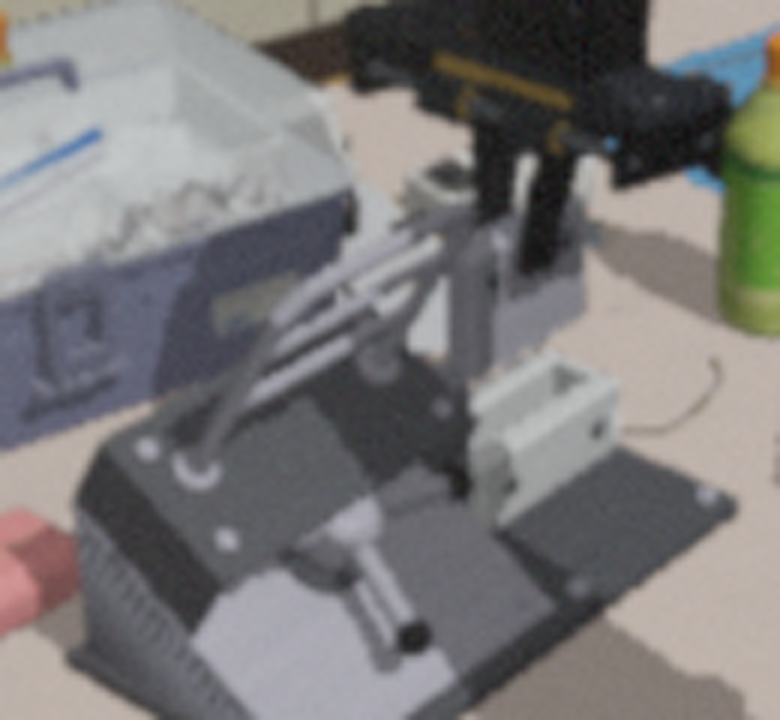

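```bash
cat > t.py <<'E'
from u import *
T=np.array([.516,.3745,0])
s,p,M=st()
for n,P in [("up",np.array([p[0],p[1],.34])),("mid",np.array([.6,.17,.34])),("hov",T+[0,0,.34]),("z.15",T+[0,0,.15]),("z.07",T+[0,0,.07]),("z.053",T+[0,0,.053])]: print(n,units(P))
ty=M[:,2]; print("tool z yaw",np.degrees(np.arctan2(ty[1],ty[0])).round(1),"x",M[:,0].round(3), p.round(4), s["grip_width"].round(3), s["ft_force"].round(1))
E
python3 t.py
```

```text
up [-4.97  0.85 -0.12]
mid [-4.01  6.33 -1.1 ]
hov [-3.06 11.7  -2.  ]
z.15 [ 1.62 10.9  -1.89]
z.07 [ 3.59 10.56 -1.84]
z.053 [ 4.01 10.49 -1.83]Traceback (most recent call last):
  File "t.py", line 5, in <module>
    ty=M[:,2]; print("tool z yaw",np.degrees(np.arctan2(ty[1],ty[0])).round(1),"x",M[:,0].round(3), p.round(4), s["grip_width"].round(3), s["ft_force"].round(1))
                                                                                                                ^^^^^^^^^^^^^^^^^^^^^
AttributeError: 'float' object has no attribute 'round'
```

```bash
sed -i 's/s\["grip_width"\].round(3)/round(s["grip_width"],3)/' t.py; python3 -m creep '[{"fingers":0,"x":-0.6,"y":0.1,"z":0,"twist":0},{"fingers":0,"x":-1.4,"y":0.25,"z":0,"twist":0},{"fingers":0,"x":-2.3,"y":0.4,"z":-0.05,"twist":0},{"fingers":0,"x":-3.2,"y":0.55,"z":-0.1,"twist":0},{"fingers":0,"x":-4.1,"y":0.7,"z":-0.1,"twist":0},{"fingers":0,"x":-4.7,"y":0.8,"z":-0.1,"twist":0},{"fingers":0,"x":-5,"y":1.2,"z":-0.15,"twist":0.2},{"fingers":0,"x":-4.85,"y":2,"z":-0.3,"twist":0.4},{"fingers":0,"x":-4.7,"y":2.9,"z":-0.5,"twist":0.6},{"fingers":0,"x":-4.5,"y":3.8,"z":-0.6,"twist":0.8},{"fingers":0,"x":-4.3,"y":4.7,"z":-0.8,"twist":1},{"fingers":0,"x":-4.15,"y":5.6,"z":-0.95,"twist":1.2},{"fingers":0,"x":-4,"y":6.5,"z":-1.1,"twist":1.4},{"fingers":0,"x":-3.85,"y":7.4,"z":-1.25,"twist":1.6},{"fingers":0,"x":-3.7,"y":8.3,"z":-1.4,"twist":1.7},{"fingers":0,"x":-3.5,"y":9.2,"z":-1.6,"twist":1.7},{"fingers":0,"x":-3.3,"y":10.1,"z":-1.75,"twist":1.7},{"fingers":0,"x":-3.15,"y":11,"z":-1.9,"twist":1.7},{"fingers":0,"x":-3.05,"y":11.6,"z":-2,"twist":1.7},{"fingers":0,"x":-3.05,"y":11.7,"z":-2,"twist":1.7}]' 35; echo
python3 t.py
```

```text
time: 30.05
position: [0.5098, 0.3816, 0.336]
tool_rot: [0.064, 1.63, 0.199]
ft_force: [0.2, 0.5, -2.2]
grip_width: 0.227

up [-0.1   0.02 -0.01]
mid [-1.12 -5.36  1.76]
hov [-0.14 -0.17  0.13]
z.15 [ 4.54 -0.97  0.4 ]
z.07 [ 6.51 -1.3   0.52]
z.053 [ 6.92 -1.37  0.54]
tool z yaw 5.2 x [-0.071  0.162 -0.984] [0.5098 0.3816 0.336 ] 0.227 [ 0.2  0.5 -2.2]
```

```bash
python3 -m creep '[{"fingers":0,"x":0.8,"y":-0.3,"z":0.2,"twist":0},{"fingers":0,"x":1.7,"y":-0.45,"z":0.25,"twist":0},{"fingers":0,"x":2.6,"y":-0.6,"z":0.3,"twist":0},{"fingers":0,"x":3.5,"y":-0.75,"z":0.35,"twist":0},{"fingers":0,"x":4.4,"y":-0.95,"z":0.4,"twist":0},{"fingers":0,"x":5.2,"y":-1.1,"z":0.45,"twist":0},{"fingers":0,"x":5.7,"y":-1.2,"z":0.48,"twist":0},{"fingers":0,"x":6,"y":-1.2,"z":0.49,"twist":0},{"fingers":0,"x":6,"y":-1.2,"z":0.49,"twist":0},{"fingers":0,"x":6,"y":-1.2,"z":0.49,"twist":0}]' 35; echo
python3 t.py;  python3 - <<'E'
from u import *
d=grab("scene");crop(d,150,200,300,370,4,"s4.png")
d=grab("wrist");cv2.imwrite("pics/w4.png",d["pixels"][:,:,::-1])
E
```

```text
time: 30.88
position: [0.5223, 0.3678, 0.0915]
tool_rot: [0.07, 1.626, 0.189]
ft_force: [-0.5, -0.1, -2.9]
grip_width: 0.227

up [-6.12  1.02 -0.33]
mid [-7.04 -3.98  1.21]
hov [-6.08  1.2  -0.48]
z.15 [-1.4   0.42 -0.22]
z.07 [ 0.57  0.09 -0.11]
z.053 [ 0.99  0.02 -0.09]
tool z yaw 4.6 x [-0.066  0.16  -0.985] [0.5223 0.3678 0.0915] 0.227 [-0.5 -0.1 -2.9]
```

View pics/s4.png

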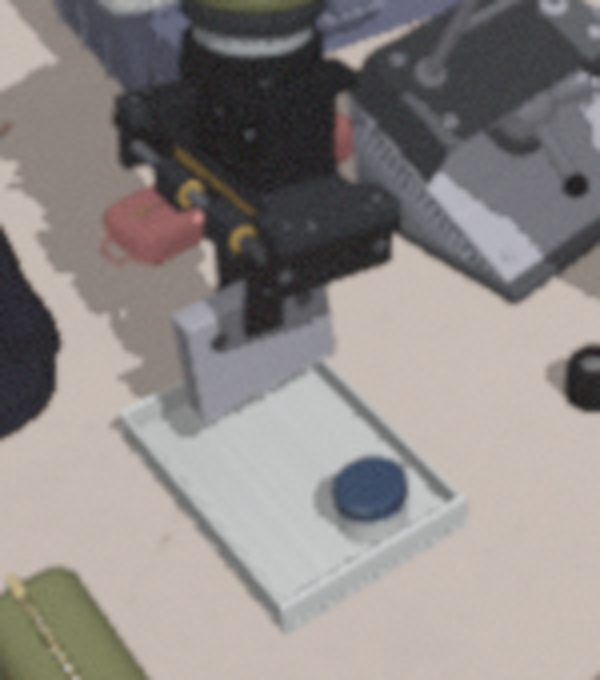

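View pics/w4.png

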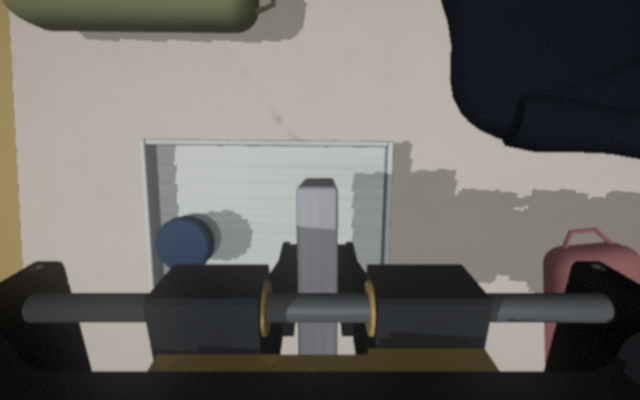

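```bash
python3 -m creep '[{"fingers":0,"x":0.3,"y":0.1,"z":-0.1,"twist":0},{"fingers":0,"x":0.55,"y":0.09,"z":-0.1,"twist":0},{"fingers":0,"x":0.7,"y":0.07,"z":-0.1,"twist":0},{"fingers":0,"x":0.8,"y":0.05,"z":-0.1,"twist":0},{"fingers":0,"x":0.85,"y":0.04,"z":-0.1,"twist":0},{"fingers":0,"x":0.89,"y":0.04,"z":-0.1,"twist":0},{"fingers":0,"x":0.89,"y":0.04,"z":-0.1,"twist":0}]' 35; echo
python3 t.py
```

```text
time: 31.57
position: [0.5158, 0.3743, 0.0562]
tool_rot: [0.07, 1.626, 0.188]
ft_force: [0.1, 0.4, -2.4]
grip_width: 0.227

up [-6.99  1.17 -0.38]
mid [-7.94 -4.    1.31]
hov [-6.99  1.17 -0.38]
z.15 [-2.31  0.39 -0.12]
z.07 [-0.34  0.06 -0.01]
z.053 [ 0.08 -0.01  0.01]
tool z yaw 4.6 x [-0.066  0.16  -0.985] [0.5158 0.3743 0.0562] 0.227 [ 0.1  0.4 -2.4]
```

Lower in 1 mm steps until contact shows.

```bash
python3 -m creep '[{"fingers":0,"x":0.03,"y":0,"z":0,"twist":0},{"fingers":0,"x":0.05,"y":-0.01,"z":0,"twist":0},{"fingers":0,"x":0.05,"y":-0.01,"z":0,"twist":0}]'; echo;  python3 -m creep '[{"fingers":0,"x":0.02,"y":0,"z":0,"twist":0},{"fingers":0,"x":0.04,"y":-0.01,"z":0,"twist":0},{"fingers":0,"x":0.04,"y":-0.01,"z":0,"twist":0}]'
```

```text
time: 31.82
position: [0.5158, 0.3744, 0.0546]
tool_rot: [0.07, 1.626, 0.189]
ft_force: [0.2, -0.7, -2.5]
grip_width: 0.227

time: 32.07
position: [0.5159, 0.3745, 0.0535]
tool_rot: [0.07, 1.625, 0.189]
ft_force: [-0.5, -1.0, -0.0]
grip_width: 0.224
```

```bash
python3 -m creep '[{"fingers":0,"x":0.02,"y":0,"z":0,"twist":0},{"fingers":0,"x":0.03,"y":-0.01,"z":0,"twist":0},{"fingers":0,"x":0.03,"y":-0.01,"z":0,"twist":0}]' ; python3 s.py
```

```text
time: 32.32
position: [0.5159, 0.3744, 0.0534]
tool_rot: [0.071, 1.625, 0.19]
ft_force: [-2.3, -2.6, 6.0]
grip_width: 0.227
32.3167 [0.5159 0.3744 0.0534] x [-0.065  0.161 -0.985] y [-0.07   0.984  0.166] z [ 0.995  0.08  -0.053]
q [-0.55   0.405 -0.025  1.704 -0.192  1.008 -0.397] F [-2.3 -2.6  6. ] w 0.227
```

```bash
python3 -m creep '[{"fingers":0,"x":-0.02,"y":0,"z":0,"twist":0},{"fingers":0,"x":-0.02,"y":0,"z":0,"twist":0},{"fingers":0,"x":-0.02,"y":0,"z":0,"twist":0}]' 4; echo; python3 -m creep '[{"fingers":0.24,"x":0,"y":0,"z":0,"twist":0},{"fingers":0.27,"x":0,"y":0,"z":0,"twist":0},{"fingers":0.3,"x":0,"y":0,"z":0,"twist":0},{"fingers":0.4,"x":0,"y":0,"z":0,"twist":0},{"fingers":0.5,"x":0,"y":0,"z":0,"twist":0},{"fingers":0.5,"x":0,"y":0,"z":0,"twist":0},{"fingers":0.5,"x":0,"y":0,"z":0,"twist":0}]'; python3 s.py; python3 - <<'E'
from u import *
d=grab("scene");crop(d,150,200,300,370,4,"s5.png")
d=grab("wrist");cv2.imwrite("pics/w5.png",d["pixels"][:,:,::-1])
E
```

```text
time: 32.57
position: [0.5164, 0.3744, 0.0534]
tool_rot: [0.071, 1.624, 0.19]
ft_force: [0.5, -1.1, 5.1]
grip_width: 0.229

time: 33.15
position: [0.5156, 0.3739, 0.0523]
tool_rot: [0.07, 1.626, 0.189]
ft_force: [-0.0, -0.6, 0.5]
grip_width: 0.468
33.15 [0.5156 0.3739 0.0523] x [-0.066  0.16  -0.985] y [-0.07   0.984  0.165] z [ 0.995  0.08  -0.053]
q [-0.55   0.406 -0.025  1.705 -0.191  1.007 -0.397] F [-0.  -0.6  0.5] w 0.468
```

View pics/s5.png

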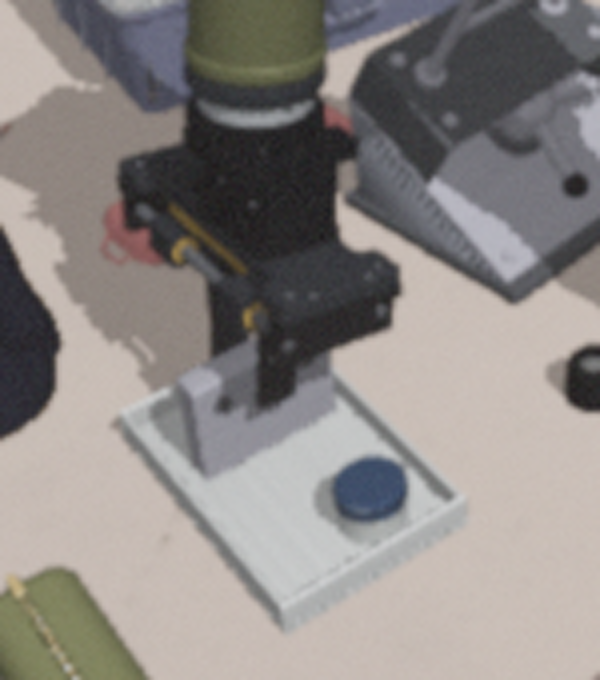

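View pics/w5.png

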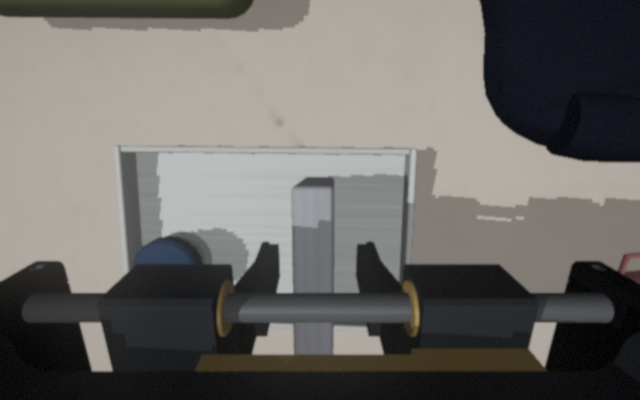

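```bash
python3 -m creep '[{"fingers":0.7,"x":-0.3,"y":0.05,"z":-0.02,"twist":0},{"fingers":0.7,"x":-0.8,"y":0.13,"z":-0.04,"twist":0},{"fingers":0.7,"x":-1.6,"y":0.27,"z":-0.09,"twist":0},{"fingers":0.7,"x":-2.6,"y":0.43,"z":-0.14,"twist":0},{"fingers":0.7,"x":-3.6,"y":0.6,"z":-0.19,"twist":0},{"fingers":0.7,"x":-4.6,"y":0.77,"z":-0.25,"twist":0},{"fingers":0.7,"x":-5.6,"y":0.94,"z":-0.3,"twist":0},{"fingers":0.7,"x":-6.2,"y":1.04,"z":-1.2,"twist":0},{"fingers":0.7,"x":-6.5,"y":1.04,"z":-2.2,"twist":0},{"fingers":0.7,"x":-6.5,"y":0.5,"z":-3,"twist":0},{"fingers":0.7,"x":-6.5,"y":-0.5,"z":-3.5,"twist":0},{"fingers":0.7,"x":-6.5,"y":-1.5,"z":-3.5,"twist":0},{"fingers":0.7,"x":-6.5,"y":-2.5,"z":-3.5,"twist":0},{"fingers":0.7,"x":-6.5,"y":-3.5,"z":-3.5,"twist":0},{"fingers":0.7,"x":-6.5,"y":-3.5,"z":-3.5,"twist":0}]'; python3 s.py; python3 - <<'E'
from u import *
d=grab("scene");crop(d,140,150,340,370,3,"s6.png")
d=grab("top");crop(d,100,120,400,320,2,"t6.png"); crop(d,150,150,350,290,4,"t6b.png")
c=cloud(d); m=(c[...,0]>.38)&(c[...,0]<.58)&(c[...,1]>.30)&(c[...,1]<.44)&(c[...,2]>.05)
p=c[m]; print(len(p),p[:,2].round(3).min(),np.median(p[:,2]).round(4),cv2.minAreaRect((p[p[:,2]>.066][:,:2]*1000).astype(np.float32)))
E
```

```text
time: 34.5
position: [0.4041, 0.1748, 0.2931]
tool_rot: [0.077, 1.625, 0.178]
ft_force: [0.2, -0.8, 0.0]
grip_width: 0.702
34.5 [0.4041 0.1748 0.2931] x [-0.063  0.158 -0.985] y [-0.059  0.985  0.162] z [ 0.996  0.068 -0.053]
q [-0.454 -0.152  0.114  1.829 -0.155  1.471 -0.262] F [ 0.2 -0.8  0. ] w 0.702
273 0.05 0.0721 ((513.29345703125, 371.8787841796875), (20.718769073486328, 89.707275390625), 4.421187877655029)
```

View pics/s6.png

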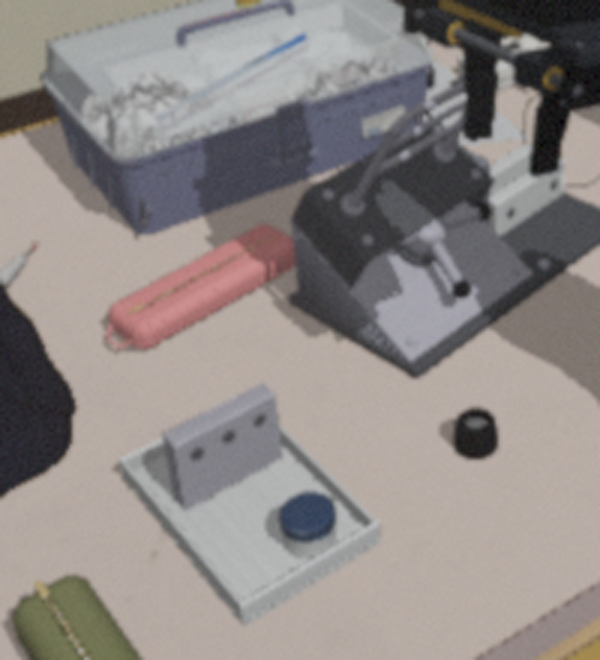

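View pics/t6b.png

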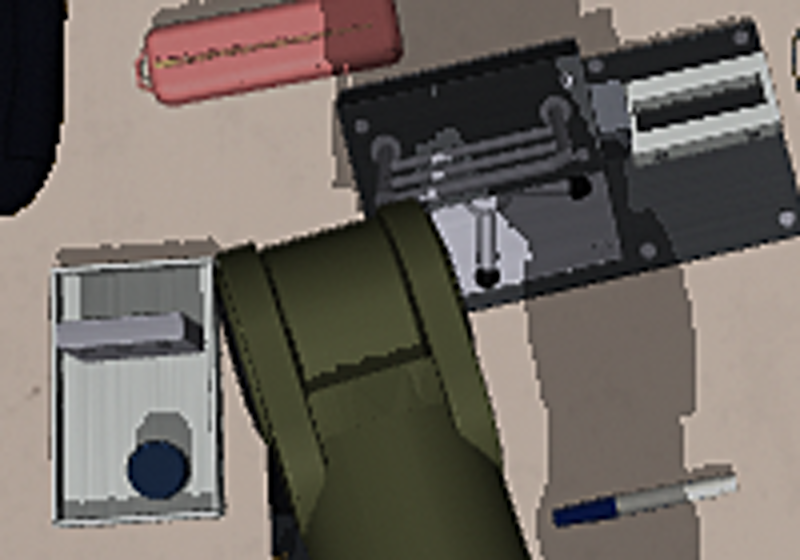

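```bash
python3 -c "
from bench import workorder; print(workorder.close_job())"; python3 s.py
```

```text
the job is handed in; nothing more can be done
None
the job is handed in; nothing more can be done
```

The clamp is unscrewed to its stop, and the steel block stands upright in the free half of the tray. The job was handed in at about 34.5 s of the 72 s allowed.

- **Clamp:** I turned the cross handle counterclockwise in three swings below the cover. A last push raised the force to about 16 N with no further turn. The spoke I measured sits at about 170°, close to the 167.8° expected at the stop, and it was still there at the end. The keeper is clear of the block.
- **Block:** I gripped it by its top edge, lifted it out and lowered it in 1 mm steps until it touched the tray floor at about 6 N. In the final depth image its top measures about 72 mm above the bench, which fits standing upright. Its centre is at about (0.513, 0.372), and it touches neither the pot nor the tray walls.
- **Everything else:** The gap is empty, the gripper is open and clear, and the loupe is where it was. The pot and pouch look unmoved in the last pictures. I did not compare the bottle, drive box, adapter or green look-alike at the end.

**Tilting the tool:** The move command has no way to tilt the tool, so I tilted it by commanding poses out of reach and letting the arm settle against its joint limits. I brought it back near vertical for the block the same way, with about 10° of harmless sideways lean left. During this, joint 6 read up to 2.053 against the listed 2.05, and joint 2 read -0.302 against -0.30. That could be rounding in the listed ranges, but I could not confirm whether it counts as passing a joint range.

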